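# Open the sliding-top parts case and hang the trim ring

## Task

Slide the lower door of the parts case fully home under the upper door - the hand hole will not take it all the way, so finish by pushing on the door's outer edge - without ramming the upper door, which stays shut. Then take the trim ring out of the rack in the opened bay and hang it on the J-hook, left hanging there by itself and at rest. Leave the case open and do not disturb the other things in the rack and on the bench.

Things in the scene. Friction and masses are not known exactly. Their poses are not given: they have to be found in the camera images.
- case: Fixed plywood parts case on the bench, 280 mm deep (x), 464 mm wide (y), 187 mm high; origin: centre of its underside; x points away from the robot, y along the doors, z up. Two clear doors with aluminium edges slide along y in double tracks in its top: the lower one closes the -y bay, the upper one the +y bay.
- case_top (a point): Centre of the case's top, 187 mm above the bench, level with the track flanges (clear depth between them in x: 236 mm) and with the wooden end jambs, which hide a shut door's outer edge. Doors: each 232 mm wide (y), 268 deep, 8 thick; undersides 162 mm (lower) and 174 mm (upper) above the bench; shut, they overlap 24 mm at mid-case.
- rack_mid (a point): Middle of the wire rack in the -y bay, 112 mm to -y of the case's centre. Its three places, at 50 mm to -x, at the middle and at 50 mm to +x of it (case axes), hold in any order the ring and two solid backplates.
- lower_door (a joint): Slide of the lower door, m: 0 shut; grows towards the case's +y, under the upper door; 0.204 fully home against a hard stop, its outer edge then 4 mm short of flush with the upper door's inner edge (still to -y of it). About 3 N of friction; it stays where left.
- lower_door_hole (a point): Centre, at mid-thickness, of the lower door's hand hole: right through, 90 mm along x, 42 mm along y, its centre 38 mm from the door's outer (-y) edge. The ring's top is 15 mm below the door's underside: do not reach deep. A finger in the hole meets the upper door's inner edge about 60 mm before the door is home.
- lower_door_edge (a point): Middle (mid-thickness) of the outer (-y) edge of the lower door, to be pushed towards the case's +y to finish the slide.
- upper_door (a joint): Slide of the upper door, m: 0 shut (as it starts, against its stop), grows as it goes to the case's -y. To stay shut.
- upper_door_inner_edge (a point): Middle (mid-thickness) of the upper door's inner (-y) edge, near mid-case.
- ring_center (a point): Centre of the bright steel trim ring: a flat hoop, 130 mm outer and 106 mm inner diameter (rim 12 mm), 10 mm thick, about 0.16 kg. It stands upright in a rack place, its axis (own x) along the case's x, leaning up to 3 degrees; its centre 82 mm, its top 147 mm above the bench. Prongs up to 90 mm above the bench flank it 46 mm either side of its centre.
- backplate_a: Solid round steel backplate, 112 mm diameter, 10 mm thick, upright in another rack place, its top 128 mm above the bench; origin at its centre, axis x. Leave alone.
- backplate_b: A second backplate, the same. Leave alone.
- hook_seat (a point): Where the rim must rest: top of the bottom bend of a fixed J-hook of 20 x 6 mm flat bar. x points from its mouth to its column, z up. Seat flat 20 mm long, 218 to 258 mm above the bench; the upturned tip, 23 mm to -x, rises 28 mm above the seat; the arm to +x rises 22 mm, then runs level to the column 87 mm away (310 mm tall). Rim goes over the tip, ring axis along x, then down.
- housing_a: Black lamp housing, a dome of 112 mm diameter and 52 mm high, loose on the bench; origin at its underside. Leave alone.
- housing_b: A second one, the same. Leave alone.
- lens_a: Red lamp lens, 110 mm diameter, 20 mm high, loose on the bench; origin at its underside. Leave alone.
- lens_b: A second one, the same. Leave alone.
- flask: Light blue drinking flask, 70 mm diameter, 200 mm high, standing on the bench to the right (-y) of the case; origin at its underside. Leave alone.
- screwdriver: Screwdriver lying on the bench at the left, about 200 mm long and 30 mm thick; origin near its middle. Leave alone.

How it is judged:
By the outcome, as a careful person would: the job done as asked, in the order asked, and still so for the second after the job is handed in, with the robot touching nothing.
It also fails if it takes over 72 s, if anything falls off the work surface, if the arm or the gripper's body presses on something with over 40 N, if the wrist force passes 120 N, or if a joint passes its speed limit or range.

## Robot

A 7-joint arm with a two-finger parallel gripper is mounted at the origin on the work surface. World frame = base frame: x ahead of the robot, y to its left, z up, the work surface at z = 0. Lengths are in m, angles in rad, forces in N, time in s.
With the tool pointing down it reaches from about 0.35 to 0.9 m from the base axis. Payload 7.2 kg.
Tool frame: the origin (TCP) lies midway between the tips of the shut fingers; the grasp point (between the pads) lies 19 mm behind it; z points along the fingers, y is the direction in which the jaws open and shut (so a half turn about z gives the same grasp; the last joint's range is limited). The gripper opens to 85 mm and grips with 20 to 120 N. Pads are 22 mm wide; open, the fingers measure 114 mm over their backs; the gripper's body (76 mm by 85 mm) begins 54 mm behind the grasp point. The pads swing forward as they close: fully open they stand 13 mm farther back than shut.
Start: joints at [-1.194, 0.411, -0.013, 1.596, 0.006, 1.134, -0.082], TCP at [0.269, 0.564, 0.231] pointing down, gripper open.
Joint ranges: [-2.95, 2.95], [-0.29, 1.99], [-1.47, 1.44], [0.14, 2.54], [-1.03, 4.17], [0.13, 1.85], [-2.86, 2.86]. Speed limits (rad/s): [2.39, 2.39, 3.01, 3.01, 3.14, 3.14, 3.14].

## Interface

Orientations are given as a unit quaternion [x, y, z, w].
In Python, from cell import robot, capture, camera_model, models gives the robot as it stands.
- The arm moves only by the tool step_arm, never from a script. Its argument "increments" is a list of rows, each a list of 5 numbers: the shift along the tool's x, y, z in cm, then the turn about the tool's z in degrees, then the closure, from 0 (fully open) to 1 (shut). In form: [[x, y, z, roll, grip], ...]. A call has 1 to 10 rows; each row shifts and turns the commanded pose from where the row before left it, along the tool's axes as they then stand; what a row does not reach is not made up. A row lasts 1/8 s, in which the tool goes at most 62.5 mm and 10.7 degrees, less where a joint would pass 70% of its speed; a pose out of reach is approached as far as the arm can. A call is refused whole if a number of a shift passes 6.25 or a number of a turn 10.7, either way. A call with a gripper value outside its range is refused whole. The fingers move at their own pace and stop on an object; "newtons" is the grip in N (left out, the last holds). Time passes only in rows, so rows that do not move let the fingers close. It gives the time, the measured TCP pose, the force and the opening at its end, in the units of the state.
- robot.read_state(): the state, without advancing time (a new reading comes with each control period).
- capture(name): name is "side" or "top"; returns the picture (400x640x3 uint8, red, green, blue); there is no depth.
- camera_model(name): a dict with "intrinsics" (3x3 intrinsics, pixels), "k1" (the pictures are not rectified: a ray, as slopes to the right and down, at radius r is drawn at 1 + k1 r^2 times it, then the intrinsics apply), "world_to_cam" (4x4, takes a point from world to camera coordinates). Camera axes: x right, y down, z forward; pixel columns grow to the right and rows downward; lengths in m; the calibration is good to about 2 mm. A picture is of the moment at which its call begins. camera_model takes no time and is no camera call.
- robot.close_job(): hands the job in, once; it reports no verdict.
Trained networks look in the newest picture that a camera, given by its name, has taken for a name from the list of things; names that differ only in an ending like _2 or _b are one class to them, and where a whole thing is asked for, a point or a joint stands for the part that bears it (a point fixed in the world has none). Each returns a list of dicts, best first, with "score" (0 to 1); they miss things now and then, are a little off and sometimes report something else, mostly with a low value. They report only what shows in the picture. A call takes as long as a camera call.
- models.look_for(camera, label): "position" ([row, column] in pixels, amid what is visible of it).
The state is a dict: "time_s": time; "q": joint angles; "dq": joint speeds; "effort": joint torques, N m; "tool_pos": TCP position; "orientation": TCP orientation; "wrist_force": force on the tool from outside, world axes, zero at the start; "moment": the same for the moment, N m; "finger_gap": finger opening in m.
Only numpy, scipy, OpenCV 4.12 (cv2) and the standard library are available. Lean on these libraries where they do the work, as an engineer would, in place of code of your own. Each camera call takes 0.05 s, during which the arm holds its last target.

## Working session

There is one attempt and no reset: what is moved stays moved. The work goes in short steps, Python scripts to look and compute and a tool call to move; the robot and the scene stay as the last step left them, time stands still between calls to the robot, and variables do not carry over. Pictures are saved under pics/ and viewed, and the job is handed in when it is done.

Besides the shell and the picture viewer there is one more tool, called after ">>>" as name([rows], argument=value, ...), one row to a line, values as JSON. step_arm: Moves the arm, as the interface text tells. Its arguments: {"type":"object","properties":{"increments":{"type":"array"},"newtons":{"type":"number"}},"required":["increments"]}

```bash
ls; mkdir -p pics; python3 - <<'E'
from cell import robot,capture,camera_model,models
import cv2,numpy as np
for n in ['side','top']:
    im=capture(n); cv2.imwrite(f'pics/{n}0.png',im[:,:,::-1])
    m=camera_model(n); print(n,np.round(m['intrinsics'],1).tolist(),m['k1'],np.round(m['world_to_cam'],4).tolist())
s=robot.read_state(); print({k:np.round(v,3).tolist() for k,v in s.items()})
E
```

```text
pics
side [[371.1, 0.0, 316.5], [0.0, 371.1, 203.6], [0.0, 0.0, 1.0]] 0.01784514471629525 [[0.9961, -0.0856, 0.0235, -0.4434], [-0.0333, -0.6057, -0.795, 0.1415], [0.0823, 0.7911, -0.6061, 1.1196], [0.0, 0.0, 0.0, 1.0]]
top [[459.8, 0.0, 319.0], [0.0, 459.8, 200.3], [0.0, 0.0, 1.0]] -0.058654825308312536 [[-0.0143, -0.9998, 0.016, -0.0083], [-0.9963, 0.0129, -0.0845, 0.4672], [0.0843, -0.0171, -0.9963, 1.6269], [0.0, 0.0, 0.0, 1.0]]
{'time_s': 0.1, 'q': [-1.194, 0.412, -0.013, 1.597, 0.006, 1.134, -0.082], 'dq': [-0.001, -0.002, 0.0, -0.001, -0.001, -0.0, -0.001], 'effort': [0.002, -60.181, 0.684, -30.009, 0.014, 0.006, -0.0], 'tool_pos': [0.269, 0.564, 0.231], 'orientation': [0.221, 0.975, -0.001, -0.0], 'wrist_force': [1.592, -0.351, -0.123], 'moment': [0.066, -0.022, -0.027], 'finger_gap': 0.085}
```

View pics/side0.png

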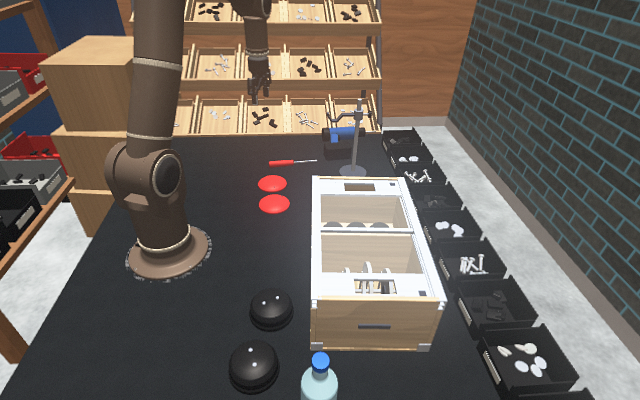

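View pics/top0.png

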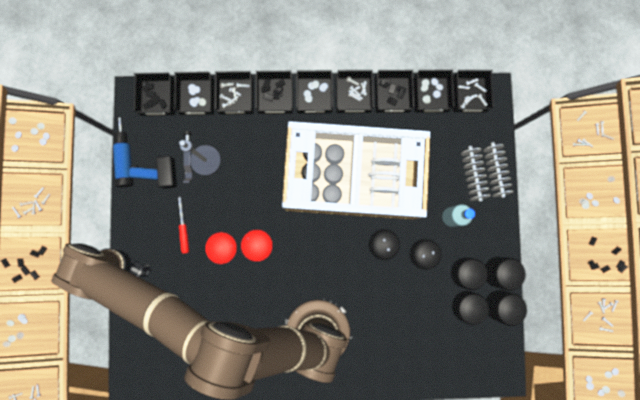

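```bash
cat > h.py <<'E'
from cell import robot,capture,camera_model,models
import cv2,numpy as np
from scipy.spatial.transform import Rotation as R
def proj(n,P):
    m=camera_model(n);W=np.array(m['world_to_cam']);K=np.array(m['intrinsics'])
    P=np.atleast_2d(P);c=P@W[:3,:3].T+W[:3,3];s=c[:,:2]/c[:,2:]
    s=s*(1+m['k1']*(s**2).sum(1,keepdims=True))
    return s@K[:2,:2].T+K[:2,2]   # col,row
def ray(n,col,row):
    m=camera_model(n);W=np.array(m['world_to_cam']);K=np.array(m['intrinsics'])
    d=np.array([(col-K[0,2])/K[0,0],(row-K[1,2])/K[1,1]]);s=d.copy()
    for _ in range(20): s=d/(1+m['k1']*(s@s))
    v=W[:3,:3].T@np.array([s[0],s[1],1]);o=-W[:3,:3].T@W[:3,3]
    return o,v/np.linalg.norm(v)
def atz(n,col,row,z):
    o,v=ray(n,col,row);return o+v*(z-o[2])/v[2]
def tri(a,b):
    o1,v1=ray('side',*a);o2,v2=ray('top',*b)
    t=np.linalg.lstsq(np.stack([v1,-v2],1),o2-o1,rcond=None)[0]
    p,q=o1+t[0]*v1,o2+t[1]*v2
    return (p+q)/2,np.linalg.norm(p-q)
def snap(n,name,crop=None,s=1,pts=[]):
    im=capture(n)[:,:,::-1].copy()
    save(im,name,crop,s,pts);return im
def save(im,name,crop=None,s=1,pts=[]):
    c0,r0,c1,r1=crop or (0,0,640,400)
    o=cv2.resize(im[r0:r1,c0:c1],None,fx=s,fy=s,interpolation=cv2.INTER_CUBIC)
    for p in pts: cv2.circle(o,(int((p[0]-c0+.5)*s),int((p[1]-r0+.5)*s)),2,(0,0,255),-1)
    cv2.imwrite(f'pics/{name}.png',o)
def st():
    s=robot.read_state();print('t',s['time_s'],'p',np.round(s['tool_pos'],4),'F',np.round(s['wrist_force'],1),'gap',round(s['finger_gap'],4),'q',np.round(s['q'],2),'\n',np.round(R.from_quat(s['orientation']).as_matrix(),3).tolist());return s
E
python3 - <<'E'
from h import *
im=cv2.imread('pics/top0.png');save(im,'top0c',(270,110,470,230),4)
save(im,'top0h',(150,110,250,210),6)
im=cv2.imread('pics/side0.png');save(im,'side0c',(300,165,460,355),3)
save(im,'side0h',(310,80,410,190),5)
for l in ['case','lower_door_hole','lower_door_edge','upper_door_inner_edge','ring_center','backplate_a','hook_seat','flask','case_top','rack_mid']:
  for n in ['side','top']:
    print(l,n,[(round(d['score'],2),np.round(d['position'],1).tolist()) for d in models.look_for(n,l)[:3]])
st()
E
```

```text
case side [(0.79, [269.6, 369.9])]
case top [(0.91, [171.2, 353.3])]
lower_door_hole side [(0.62, [262.5, 372.8])]
lower_door_hole top [(0.82, [172.6, 390.6])]
lower_door_edge side [(0.9, [261.8, 371.1])]
lower_door_edge top [(0.79, [169.8, 387.8]), (0.34, [251.2, 423.3])]
upper_door_inner_edge side [(0.92, [210.4, 366.8]), (0.45, [273.1, 367.8])]
upper_door_inner_edge top [(0.85, [167.8, 326.4]), (0.54, [172.5, 391.2])]
ring_center side [(0.67, [288.2, 364.5])]
ring_center top []
backplate_a side [(0.42, [289.4, 384.9])]
backplate_a top []
hook_seat side [(0.49, [113.3, 359.1]), (0.44, [206.1, 362.2])]
hook_seat top [(0.89, [158.9, 182.7])]
flask side [(0.68, [380.6, 319.2])]
flask top [(0.62, [218.4, 455.6])]
case_top side [(0.32, [270.0, 368.0])]
case_top top [(0.78, [171.4, 356.8])]
rack_mid side [(0.91, [267.1, 368.5])]
rack_mid top [(0.57, [172.5, 351.9]), (0.39, [169.6, 330.3])]
t 1.1 p [0.2689 0.5642 0.2313] F [-0.6 -0.5 -0.5] gap 0.0852 q [-1.19  0.41 -0.01  1.6   0.01  1.13 -0.08] 
 [[-0.903, 0.43, 0.0], [0.43, 0.903, 0.0], [-0.0, 0.0, -1.0]]
```

View pics/top0c.png

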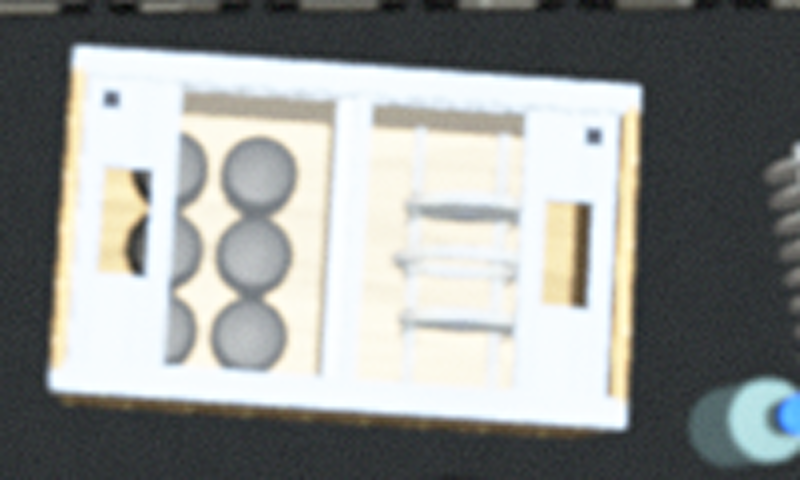

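View pics/side0c.png

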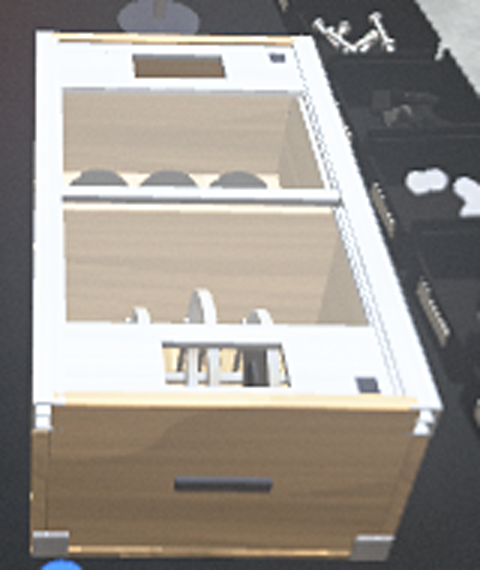

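View pics/top0h.png

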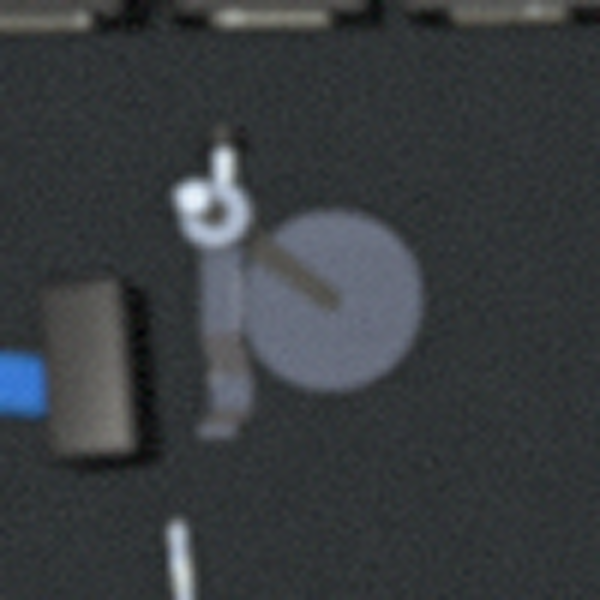

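View pics/side0h.png

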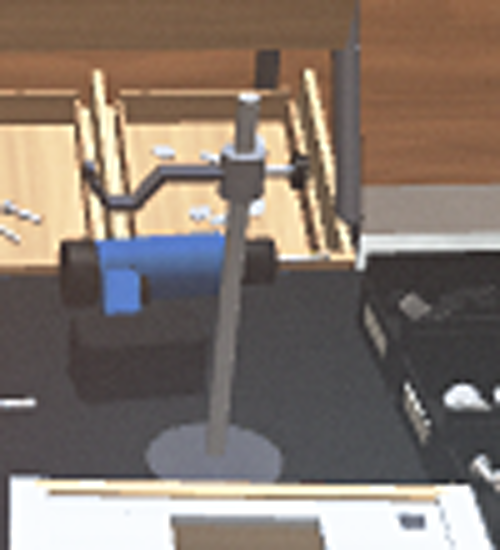

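```bash
cat >> h.py <<'E'
def px(c0,r0,s,u,v): return np.array([c0+(u+.5)/s-.5,r0+(v+.5)/s-.5])
E
python3 - <<'E'
from h import *
from scipy.optimize import least_squares
C=np.array([[.14,.232,.187],[.14,-.232,.187],[-.14,-.232,.187],[-.14,.232,.187]])
T=np.array([px(270,110,4,*p) for p in [(75,45),(641,85),(627,430),(50,390)]])
S=np.array([px(300,165,3,*p) for p in [(36,30),(314,37),(440,408),(35,403)]])[[0,1,2,3]]
# side: back-left=( -x,+y)=3 ; back-right=(+x,+y)=0; front-right=(+x,-y)=1; front-left=2
So=[3,0,1,2]
def tr(p,C):
    c,s=np.cos(p[2]),np.sin(p[2]);return np.c_[p[0]+c*C[:,0]-s*C[:,1],p[1]+s*C[:,0]+c*C[:,1],C[:,2]]
for sel in ['top','side','both']:
    def f(p):
        r=[]
        if sel!='side': r.append((proj('top',tr(p,C))-T).ravel())
        if sel!='top': r.append((proj('side',tr(p,C[So]))-S).ravel())
        return np.concatenate(r)
    r=least_squares(f,[.6,0,0]);print(sel,r.x,np.degrees(r.x[2]),np.round(r.fun,1))
for a,b in [((120,203),(230,390)),((88,168),(216,428)),((150,172),(226,345)),((240,185),(212,212))]:
    a=px(310,80,5,*a);b=px(150,110,6,*b);print(a,b,tri(a,b), atz('top',*b,.238))
E
```

```text
top [ 0.55443558 -0.1363834  -0.08064181] -4.6204354638343155 [ 0.3  0.6 -0.2  0.6 -0.4 -0.7  0.3 -0.4]
side [ 0.5569194  -0.13483806 -0.08271001] -4.738934608354175 [ 0.4  0.3 -0.4 -0.4  0.8  0.  -0.8 -0.2]
both [ 0.55587978 -0.1357003  -0.08133129] -4.659939822948907 [ 0.1  0.1 -0.3  0.2 -0.7 -1.1  0.  -0.9 -0.   0.5 -0.8 -0.3  0.6  0.3
 -1.1  0.2]
[333.6 120.2] [187.91666667 174.58333333] (array([0.53585992, 0.39935163, 0.22999642]), np.float64(0.0005713596411425939)) [0.53441212 0.3972098  0.238     ]
[327.2 113.2] [185.58333333 180.91666667] (array([0.51190138, 0.39900807, 0.25727725]), np.float64(0.00032483858344361816)) [0.51459095 0.40429503 0.238     ]
[339.6 114. ] [187.25       167.08333333] (array([0.55554377, 0.39484669, 0.25541049]), np.float64(0.0005093485039108967)) [0.55810148 0.39958833 0.238     ]
[357.6 116.6] [184.91666667 144.91666667] (array([0.62647513, 0.40781446, 0.23887852]), np.float64(0.0038305081167499828)) [0.62859876 0.4078878  0.238     ]
```

```bash
python3 - <<'E'
from h import *
print('base',atz('top',*px(150,110,6,333,300),.01),'top',atz('top',*px(150,110,6,190,196),.31))
print('side base',atz('side',*px(310,80,5,214,452),.01),'side top', atz('side',*px(310,80,5,249,96),.31), 'side discctr',atz('side',*px(310,80,5,214,462),.01))
for v,u in [(265,221),(300,221),(330,222)]: print(atz('top',*px(150,110,6,u,v),.252))
# rotated hook prediction overlay
for yaw in [0,3,6,-3]:
    c,s=np.cos(np.radians(yaw)),np.sin(np.radians(yaw))
    P=np.array([[-23,28],[-10,0],[10,0],[20,22],[87,22],[0,0]])/1000
    W=np.c_[.536+c*P[:,0],.399+s*P[:,0],.230+P[:,1]]
    print(yaw,np.round((proj('top',W)-[150,110]+.5)*6-.5).tolist(),np.round((proj('side',W)-[310,80]+.5)*5-.5).tolist())
E
```

```text
base [0.62156137 0.39675808 0.01      ] top [0.62164776 0.39905464 0.31      ]
side base [0.62473467 0.40887109 0.01      ] side top [0.62227195 0.39625966 0.31      ] side discctr [0.62231166 0.3940927  0.01      ]
[0.59771382 0.39892905 0.252     ]
[0.57937926 0.39868454 0.252     ]
[0.56369414 0.39796281 0.252     ]
0 [[216.0, 426.0], [230.0, 408.0], [231.0, 370.0], [220.0, 345.0], [222.0, 217.0], [231.0, 389.0]] [[90.0, 167.0], [106.0, 203.0], [134.0, 203.0], [149.0, 174.0], [242.0, 173.0], [120.0, 203.0]]
3 [[218.0, 426.0], [231.0, 408.0], [230.0, 370.0], [218.0, 345.0], [213.0, 217.0], [231.0, 389.0]] [[90.0, 168.0], [106.0, 204.0], [133.0, 203.0], [149.0, 174.0], [240.0, 170.0], [120.0, 203.0]]
6 [[220.0, 426.0], [232.0, 408.0], [229.0, 370.0], [216.0, 345.0], [204.0, 218.0], [231.0, 389.0]] [[90.0, 168.0], [106.0, 204.0], [133.0, 202.0], [149.0, 173.0], [239.0, 168.0], [120.0, 203.0]]
-3 [[213.0, 426.0], [229.0, 408.0], [232.0, 370.0], [222.0, 345.0], [230.0, 217.0], [231.0, 389.0]] [[90.0, 166.0], [106.0, 203.0], [134.0, 203.0], [149.0, 175.0], [243.0, 175.0], [120.0, 203.0]]
```

```bash
cat >> h.py <<'E'
CX,CY,CYAW=.5555,-.136,np.radians(-4.66)
def loc(lx,ly,z):
    c,s=np.cos(CYAW),np.sin(CYAW);return np.array([CX+c*lx-s*ly,CY+s*lx+c*ly,z])
def tocase(P):
    c,s=np.cos(CYAW),np.sin(CYAW);d=np.array(P)-[CX,CY,0];return np.array([c*d[0]+s*d[1],-s*d[0]+c*d[1],d[2]])
def need(P):
    s=robot.read_state();M=R.from_quat(s['orientation']).as_matrix();return np.round((M.T@(np.array(P)-s['tool_pos']))*100,2)
E
python3 - <<'E'
from h import *
print('flask',atz('side',319.2,355,.2),atz('top',467,214,.2))
im=cv2.imread('pics/top0.png')
Z=.166
hole=[loc(a,b,Z) for a in(-.045,.045) for b in (-.203,-.161)]
edge=[loc(a,-.012,.178) for a in(-.12,0,.12)]
th=np.radians(np.arange(0,360,15))
ring=[loc(0,-.112+.065*np.sin(t),.082+.065*np.cos(t)) for t in th]
pts=np.vstack([proj('top',p) for p in hole+edge+ring]);save(im,'top0d',(270,110,470,230),4,pts)
pts=np.vstack([proj('side',p) for p in hole+edge+ring]);save(cv2.imread('pics/side0.png'),'side0d',(300,165,460,355),3,pts)
E
```

```text
flask [ 0.40350611 -0.48575967  0.2       ] [ 0.40137785 -0.48696673  0.2       ]
```

View pics/top0d.png

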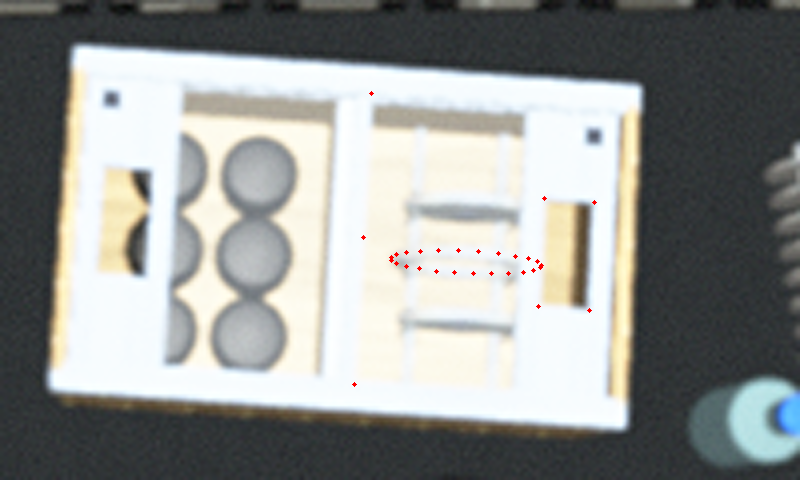

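View pics/side0d.png

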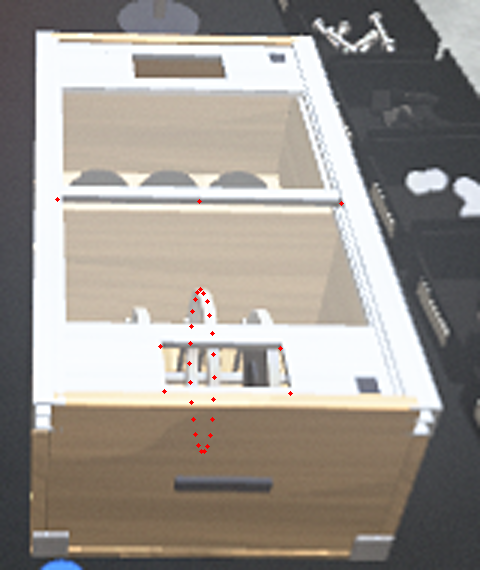

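>>> step_arm([
  [0, 0, -0.5, 9.9, 1],
  [0, 0, -0.5, 9.9, 1],
  [0, 0, -0.5, 9.9, 1],
  [0, 0, -0.5, 9.9, 1],
  [0, 0, -0.5, 9.9, 1],
  [0, 0, -0.5, 9.9, 1],
  [0, 0, -0.5, 9.8, 1],
], newtons=60)

```text
time_s: 1.98
tool_pos: [0.2688, 0.5642, 0.2665]
orientation: [0.737, 0.676, -0.0, -0.0]
wrist_force: [0.2, 0.3, 0.6]
finger_gap: -0.0002
```

```bash
python3 - <<'E'
from h import *
s=st(); print(need(loc(0,-.182,.235)))
E
```

```text
t 1.975 p [0.2688 0.5642 0.2665] F [0.2 0.3 0.6] gap -0.0002 q [-1.37  0.39  0.23  1.56 -0.09  1.2  -1.21] 
 [[0.087, 0.996, -0.0], [0.996, -0.087, 0.0], [0.0, -0.0, -1.0]]
[-85.45  34.77   3.14]
```

>>> step_arm([
  [-4.3, 1.7, 0, 0, 1],
  [-4.3, 1.7, 0, 0, 1],
  [-4.3, 1.7, 0, 0, 1],
  [-4.3, 1.7, 0, 0, 1],
  [-4.3, 1.7, 0, 0, 1],
  [-4.3, 1.7, 0, 0, 1],
  [-4.3, 1.7, 0, 0, 1],
  [-4.3, 1.7, 0, 0, 1],
  [-4.3, 1.7, 0, 0, 1],
  [-4.3, 1.7, 0, 0, 1],
])

```text
time_s: 3.22
tool_pos: [0.4036, 0.1203, 0.2666]
orientation: [0.735, 0.678, 0.001, -0.0]
wrist_force: [-0.4, 0.4, -0.0]
finger_gap: -0.0001
```

>>> step_arm([
  [-4.3, 1.8, 0, 0, 1],
  [-4.3, 1.8, 0, 0, 1],
  [-4.3, 1.8, 0, 0, 1],
  [-4.3, 1.8, 0, 0, 1],
  [-4.3, 1.8, 0, 0, 1],
  [-4.3, 1.8, 0, 0, 1],
  [-4.3, 1.8, 0, 0, 1],
  [-4.3, 1.8, 0, 0, 1],
  [-4.0, 1.8, 0, 0, 1],
  [0, 0, 0, 0, 1],
])

```text
time_s: 4.47
tool_pos: [0.5329, -0.2779, 0.266]
orientation: [0.737, 0.676, -0.001, 0.001]
wrist_force: [-0.8, -0.1, 0.8]
finger_gap: -0.0001
```

```bash
python3 - <<'E'
from h import *
s=st(); print(need(loc(0,-.182,.235)),tocase(s['tool_pos']))
E
```

```text
t 4.475 p [ 0.5329 -0.2779  0.266 ] F [-0.8 -0.1  0.8] gap -0.0001 q [-0.19  0.42  0.82  1.65 -0.33  1.21  0.62] 
 [[0.086, 0.996, -0.001], [0.996, -0.086, -0.002], [-0.002, -0.0, -1.0]]
[-3.86  1.12  3.11] [-0.01096201 -0.14331372  0.26603973]
```

>>> step_arm([
  [-2.0, 0.6, 0, -0.3, 1],
  [-1.9, 0.5, 0, 0, 1],
  [0, 0, 2.0, 0, 1],
  [0, 0, 2.0, 0, 1],
  [0, 0, 1.0, 0, 1],
  [0, 0, 0, 0, 1],
])

```text
time_s: 5.22
tool_pos: [0.5412, -0.3131, 0.2159]
orientation: [0.733, 0.68, -0.0, -0.001]
wrist_force: [0.7, -0.2, -0.0]
finger_gap: -0.0002
```

```bash
python3 - <<'E'
from h import *
s=st(); print(need(loc(0,-.182,.158)),tocase(s['tool_pos']))
snap('top','top1',(370,120,450,220),6);snap('side','side1',(300,165,460,355),3)
E
```

```text
t 5.225 p [ 0.5412 -0.3131  0.2159] F [ 0.7 -0.2 -0. ] gap -0.0002 q [-0.09  0.51  0.78  1.65 -0.39  1.14  0.72] 
 [[0.076, 0.997, -0.001], [0.997, -0.076, 0.001], [0.001, -0.001, -1.0]]
[-0.43 -0.01  5.79] [ 1.09727484e-04 -1.77698424e-01  2.15900143e-01]
```

View pics/top1.png

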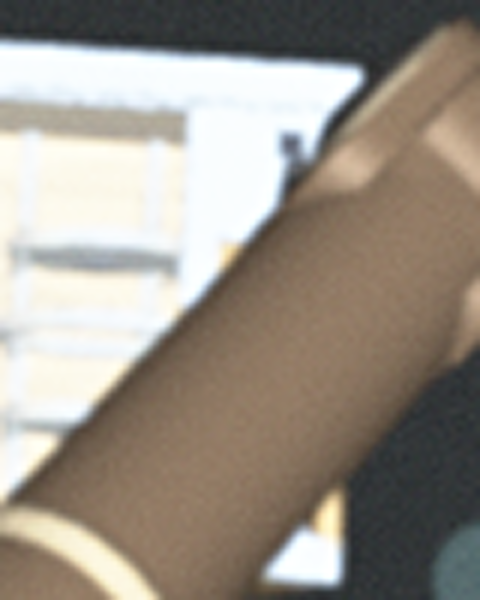

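View pics/side1.png

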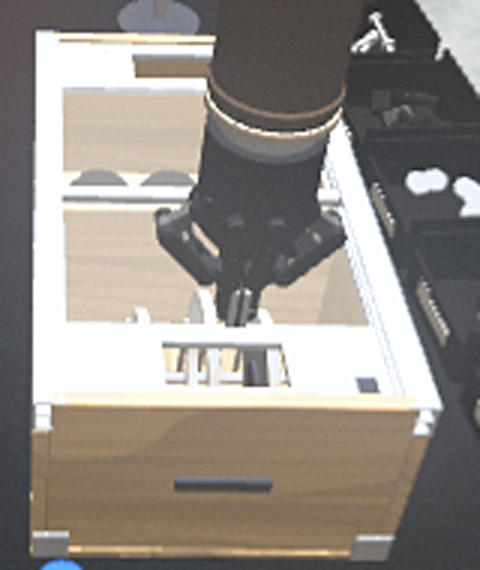

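>>> step_arm([
  [-0.4, 0, 1.5, 0, 1],
  [0, 0, 1.5, 0, 1],
  [0, 0, 1.4, 0, 1],
  [0, 0, 0.7, 0, 1],
  [0, 0, 0.6, 0, 1],
  [0, 0, 0, 0, 1],
])

```text
time_s: 6.08
tool_pos: [0.5408, -0.3179, 0.159]
orientation: [0.734, 0.68, -0.0, -0.0]
wrist_force: [0.2, -0.8, 0.7]
finger_gap: -0.0001
```

```bash
python3 - <<'E'
from h import *
s=st(); print(need(loc(0,-.042,.158)),tocase(s['tool_pos']))
E
```

```text
t 6.075 p [ 0.5408 -0.3179  0.159 ] F [ 0.2 -0.8  0.7] gap -0.0001 q [-0.06  0.57  0.75  1.71 -0.44  1.04  0.76] 
 [[0.076, 0.997, -0.0], [0.997, -0.076, 0.0], [0.0, -0.0, -1.0]]
[14.05  0.05  0.1 ] [ 1.76892607e-04 -1.82494096e-01  1.58973198e-01]
```

In the hole, no contact force. Push slowly.

>>> step_arm([
  [0.6, 0, 0, 0, 1],
  [0.6, 0, 0, 0, 1],
  [1.0, 0, 0, 0, 1],
  [1.0, 0, 0, 0, 1],
  [1.2, 0, 0, 0, 1],
  [1.2, 0, 0, 0, 1],
])

```text
time_s: 6.82
tool_pos: [0.5456, -0.2614, 0.1596]
orientation: [0.734, 0.68, 0.0, 0.0]
wrist_force: [1.4, -4.4, 1.7]
finger_gap: -0.0002
```

```bash
python3 - <<'E'
from h import *
s=st(); print(need(loc(0,-.042,.158)),tocase(s['tool_pos']))
snap('side','side2',(300,165,460,355),3)
E
```

```text
t 6.825 p [ 0.5456 -0.2614  0.1596] F [ 1.4 -4.4  1.7] gap -0.0002 q [-0.17  0.54  0.76  1.76 -0.43  1.01  0.67] 
 [[0.076, 0.997, 0.001], [0.997, -0.076, -0.0], [-0.0, 0.001, -1.0]]
[8.38 0.01 0.16] [ 0.00027496 -0.12581027  0.15960772]
```

View pics/side2.png

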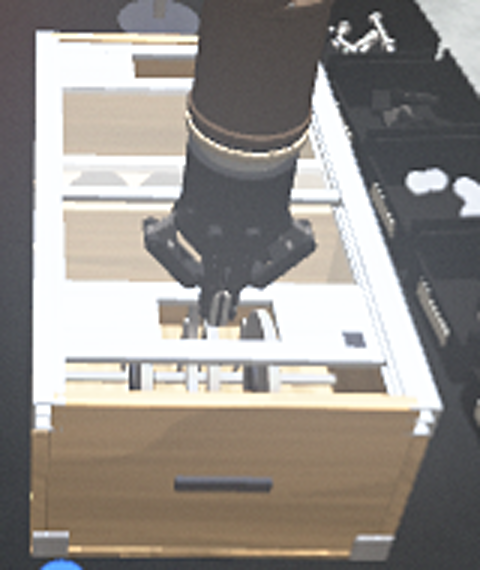

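>>> step_arm([
  [1.2, 0, 0, 0, 1],
  [1.2, 0, 0, 0, 1],
  [1.2, 0, 0, 0, 1],
  [1.2, 0, 0, 0, 1],
  [1.0, 0, 0, 0, 1],
  [0.8, 0, 0, 0, 1],
  [0.6, 0, 0, 0, 1],
  [0, 0, 0, 0, 1],
])

```text
time_s: 7.88
tool_pos: [0.5502, -0.1891, 0.1589]
orientation: [0.733, 0.68, -0.0, -0.001]
wrist_force: [0.0, -0.3, 0.1]
finger_gap: 0.0001
```

```bash
python3 - <<'E'
from h import *
s=st(); print(tocase(s['tool_pos']))
snap('side','side3',(300,165,460,355),3)
E
```

```text
t 7.875 p [ 0.5502 -0.1891  0.1589] F [ 0.  -0.3  0.1] gap 0.0001 q [-0.31  0.5   0.77  1.82 -0.41  0.99  0.55] 
 [[0.076, 0.997, -0.002], [0.997, -0.076, 0.002], [0.001, -0.002, -1.0]]
[-0.00095937 -0.05331287  0.15889136]
```

View pics/side3.png

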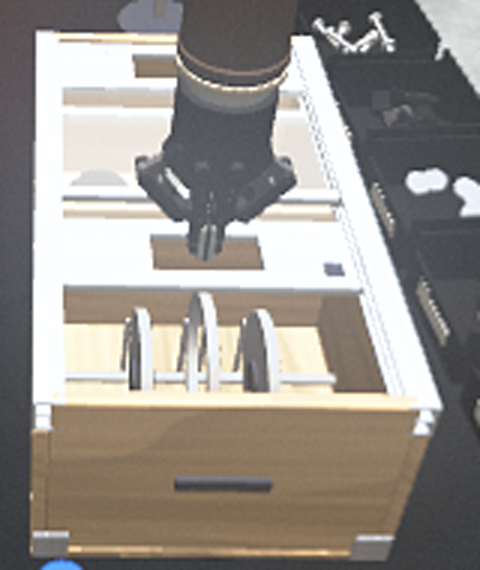

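```bash
python3 - <<'E'
from h import *
s=st(); print(tocase(s['tool_pos']))
for v in (285,290,294): print(tocase(atz('side',*px(300,165,3,205,v),.166)))
E
```

```text
t 7.925 p [ 0.55   -0.1893  0.1588] F [-1.  -0.  -1.2] gap 0.0003 q [-0.31  0.5   0.77  1.82 -0.41  0.99  0.55] 
 [[0.076, 0.997, -0.002], [0.997, -0.076, 0.002], [0.001, -0.002, -1.0]]
[-0.00114521 -0.05352225  0.15880655]
[-0.00382697 -0.09783563  0.166     ]
[-0.00445272 -0.10324901  0.166     ]
[-0.00494895 -0.10754132  0.166     ]
```

>>> step_arm([
  [-0.6, 0, 0, 0, 1],
  [0, 0, -2.0, 0, 1],
  [0, 0, -3.0, 0, 1],
  [-3.5, 0, 0, 0, 1],
  [-4.0, 0.1, 0, 0, 1],
  [0, 0, 0, 0, 1],
  [0, 0, 0, 0, 1],
])

```text
time_s: 8.8
tool_pos: [0.5452, -0.271, 0.2089]
orientation: [0.734, 0.679, 0.0, -0.001]
wrist_force: [0.0, 0.3, 1.0]
finger_gap: 0.0001
```

```bash
python3 - <<'E'
from h import *
s=st(); print(tocase(s['tool_pos']),need(loc(0,-.135,.158)))
snap('side','side4',(300,165,460,355),3)
E
```

```text
t 8.8 p [ 0.5452 -0.271   0.2089] F [0.  0.3 1. ] gap 0.0001 q [-0.18  0.49  0.79  1.7  -0.39  1.11  0.66] 
 [[0.077, 0.997, -0.001], [0.997, -0.077, 0.001], [0.001, -0.001, -1.0]]
[ 0.00065306 -0.13536217  0.20887401] [ 0.03 -0.06  5.09]
```

View pics/side4.png

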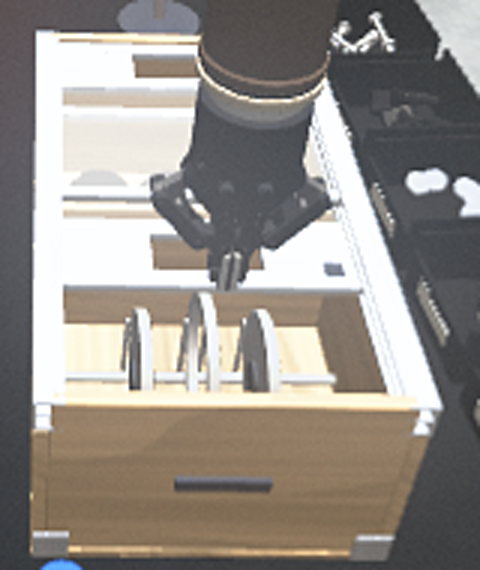

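>>> step_arm([
  [0, 0, 1.5, 0, 1],
  [0, 0, 1.5, 0, 1],
  [0, 0, 1.2, 0, 1],
  [0, 0, 0.7, 0, 1],
  [0, 0, 0, 0, 1],
])

```text
time_s: 9.48
tool_pos: [0.5452, -0.271, 0.1596]
orientation: [0.734, 0.68, -0.0, -0.0]
wrist_force: [-0.4, 0.0, 1.3]
finger_gap: 0.0003
```

>>> step_arm([
  [0.8, 0, 0, 0, 1],
  [0.8, 0, 0, 0, 1],
  [0.8, 0, 0, 0, 1],
  [1.0, 0, 0, 0, 1],
  [1.0, 0, 0, 0, 1],
  [1.0, 0, 0, 0, 1],
  [1.0, 0, 0, 0, 1],
  [1.0, 0, 0, 0, 1],
  [0.8, 0, 0, 0, 1],
  [0.5, 0, 0, 0, 1],
])

```text
time_s: 10.72
tool_pos: [0.5523, -0.1837, 0.1603]
orientation: [0.733, 0.68, 0.0, -0.0]
wrist_force: [1.5, -3.2, 1.1]
finger_gap: -0.0
```

```bash
python3 - <<'E'
from h import *
s=st(); print(tocase(s['tool_pos']))
snap('side','side5',(300,165,460,355),3)
E
```

```text
t 10.725 p [ 0.5523 -0.1837  0.1603] F [ 1.5 -3.2  1.1] gap -0.0 q [-0.32  0.5   0.77  1.82 -0.41  0.99  0.54] 
 [[0.076, 0.997, 0.0], [0.997, -0.076, 0.0], [0.0, 0.0, -1.0]]
[ 0.00066279 -0.04784077  0.16028126]
```

View pics/side5.png

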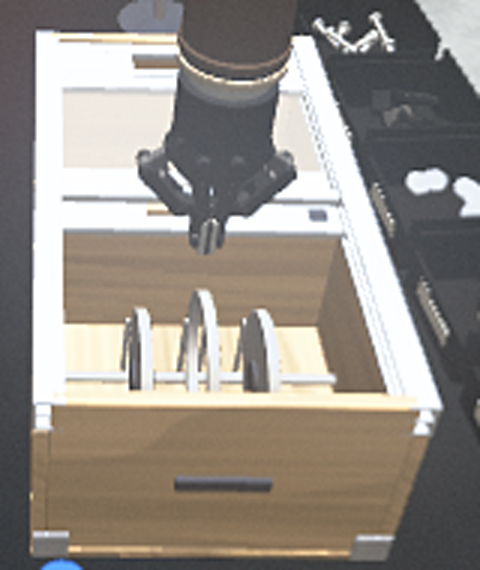

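>>> step_arm([
  [0.4, 0, 0, 0, 1],
  [0.4, 0, 0, 0, 1],
  [0.4, 0, 0, 0, 1],
  [0.3, 0, 0, 0, 1],
  [0.1, 0, 0, 0, 1],
  [0.1, 0, 0, 0, 1],
])

```text
time_s: 11.52
tool_pos: [0.5533, -0.1674, 0.1602]
orientation: [0.734, 0.68, -0.0, -0.0]
wrist_force: [1.6, -3.4, -1.3]
finger_gap: 0.0001
```

```bash
python3 - <<'E'
from h import *
s=st(); print(tocase(s['tool_pos']))
E
```

```text
t 11.525 p [ 0.5533 -0.1674  0.1602] F [ 1.6 -3.4 -1.3] gap 0.0001 q [-0.35  0.49  0.77  1.83 -0.41  0.99  0.52] 
 [[0.076, 0.997, -0.0], [0.997, -0.076, 0.0], [-0.0, -0.0, -1.0]]
[ 0.00040894 -0.03149203  0.1601855 ]
```

>>> step_arm([
  [0.1, 0, 0, 0, 1],
  [0.1, 0, 0, 0, 1],
  [0.1, 0, 0, 0, 1],
  [0.1, 0, 0, 0, 1],
])

```text
time_s: 12.02
tool_pos: [0.5537, -0.1634, 0.1602]
orientation: [0.734, 0.68, -0.0, -0.0]
wrist_force: [1.2, -3.3, -1.4]
finger_gap: -0.0
```

```bash
python3 - <<'E'
from h import *
s=st(); print(tocase(s['tool_pos']))
E
```

```text
t 12.025 p [ 0.5537 -0.1634  0.1602] F [ 1.2 -3.3 -1.4] gap -0.0 q [-0.36  0.49  0.77  1.83 -0.41  0.99  0.51] 
 [[0.076, 0.997, -0.0], [0.997, -0.076, 0.0], [0.0, -0.0, -1.0]]
[ 0.00042063 -0.0274525   0.16024469]
```

Still sliding at ~3.5 N; continue by small steps, watching the force.

>>> step_arm([
  [0.1, 0, 0, 0, 1],
  [0.05, 0, 0, 0, 1],
])

```text
time_s: 12.28
tool_pos: [0.5538, -0.1619, 0.1602]
orientation: [0.734, 0.68, -0.0, -0.0]
wrist_force: [1.0, -3.0, -2.2]
finger_gap: 0.0002
```

>>> step_arm([
  [0.05, 0, 0, 0, 1],
  [0.05, 0, 0, 0, 1],
])

```text
time_s: 12.52
tool_pos: [0.5539, -0.161, 0.1602]
orientation: [0.734, 0.68, -0.0, -0.0]
wrist_force: [0.8, -2.7, -1.8]
finger_gap: 0.0
```

```bash
python3 - <<'E'
from h import *
s=st(); print(tocase(s['tool_pos']))
snap('side','side6',(310,205,430,255),6)
E
```

```text
t 12.525 p [ 0.5539 -0.161   0.1602] F [ 0.8 -2.7 -1.8] gap 0.0 q [-0.37  0.49  0.78  1.83 -0.41  0.98  0.5 ] 
 [[0.076, 0.997, -0.0], [0.997, -0.076, 0.0], [0.0, -0.0, -1.0]]
[ 0.00040936 -0.02500574  0.16023443]
```

View pics/side6.png

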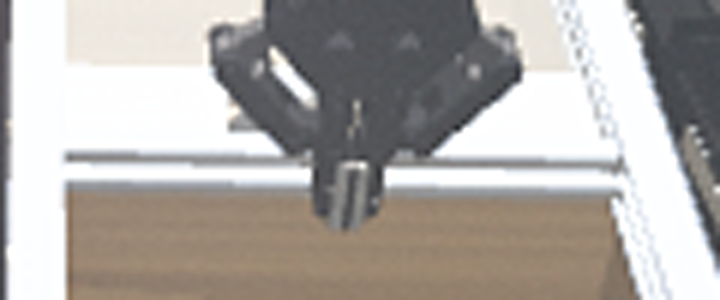

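```bash
python3 - <<'E'
from h import *
for u in (150,500):
  for v in (153,158,163): print('up',u,v,tocase(atz('side',*px(310,205,6,u,v),.178)))
  for v in (180,186,192): print('lo',u,v,tocase(atz('side',*px(310,205,6,u,v),.166)))
for z,y in ((.182,-.012),(.174,-.012),(.170,-.016),(.162,-.016),(.170,-.02)): print(z,y,(proj('side',loc(.05,y,z))-[310,205]+.5)*6)
E
```

```text
up 150 153 [-0.07974833 -0.00753933  0.178     ]
up 150 158 [-0.07988636 -0.01072502  0.178     ]
up 150 163 [-0.08002365 -0.01389355  0.178     ]
lo 150 180 [-0.07927251 -0.01123293  0.166     ]
lo 150 186 [-0.07943648 -0.01501598  0.166     ]
lo 150 192 [-0.07959941 -0.01877495  0.166     ]
up 500 153 [ 0.06940763 -0.00415441  0.178     ]
up 500 158 [ 0.06886478 -0.00736497  0.178     ]
up 500 163 [ 0.06832483 -0.01055815  0.178     ]
lo 500 180 [ 0.07055182 -0.00791716  0.166     ]
lo 500 186 [ 0.06990704 -0.01172921  0.166     ]
lo 500 192 [ 0.06926633 -0.01551688  0.166     ]
0.182 -0.012 [[459.10043324 158.00925885]]
0.174 -0.012 [[456.51721168 172.18934466]]
0.17 -0.016 [[456.67713138 185.58101544]]
0.162 -0.016 [[454.11853017 199.56000499]]
0.17 -0.02 [[458.12844391 191.9802064 ]]
```

>>> step_arm([
  [0.05, 0, 0, 0, 1],
  [0.05, 0, 0, 0, 1],
])

```text
time_s: 12.82
tool_pos: [0.5539, -0.1603, 0.1603]
orientation: [0.734, 0.679, -0.0, 0.0]
wrist_force: [0.6, -4.2, -2.9]
finger_gap: 0.0003
```

>>> step_arm([
  [0.05, 0, 0, 0, 1],
  [0.05, 0, 0, 0, 1],
])

```text
time_s: 13.08
tool_pos: [0.5539, -0.1603, 0.1603]
orientation: [0.734, 0.679, -0.001, 0.001]
wrist_force: [1.0, -7.5, -4.0]
finger_gap: 0.0001
```

>>> step_arm([
  [0.05, 0, 0, 0, 1],
  [0, 0, 0, 0, 1],
])

```text
time_s: 13.32
tool_pos: [0.5539, -0.1603, 0.1603]
orientation: [0.734, 0.679, -0.001, 0.001]
wrist_force: [0.3, -8.8, -4.2]
finger_gap: -0.0005
```

>>> step_arm([
  [-0.6, 0, 0, 0, 1],
  [-1.5, 0, 0, 0, 1],
  [0, 0, -3.0, 0, 0.9],
  [0, 0, -3.0, 0, 0.6],
  [-2.0, 0, -2.0, 0, 0.6],
  [0, 0, 0, 0, 0.6],
  [0, 0, 0, 0, 0.6],
])

```text
time_s: 14.2
tool_pos: [0.5507, -0.1987, 0.2393]
orientation: [0.734, 0.68, 0.0, -0.001]
wrist_force: [-0.4, 0.5, -0.7]
finger_gap: 0.0346
```

```bash
python3 - <<'E'
from h import *
s=st(); print(tocase(s['tool_pos']))
a=snap('side','side7',(300,165,460,355),3);save(a,'side7b',(310,205,430,255),6)
snap('top','top7',(270,110,470,230),4)
E
```

```text
t 14.2 p [ 0.5507 -0.1987  0.2393] F [-0.4  0.5 -0.7] gap 0.0346 q [-0.34  0.42  0.83  1.72 -0.34  1.15  0.51] 
 [[0.076, 0.997, -0.001], [0.997, -0.076, 0.001], [0.001, -0.001, -1.0]]
[ 0.00028328 -0.06287053  0.23933885]
```

View pics/side7.png

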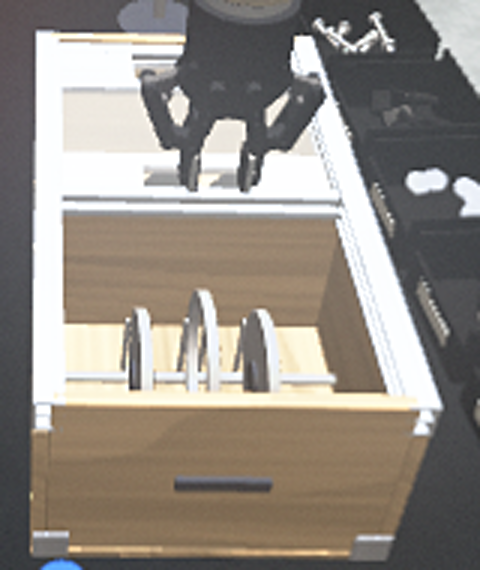

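View pics/side7b.png

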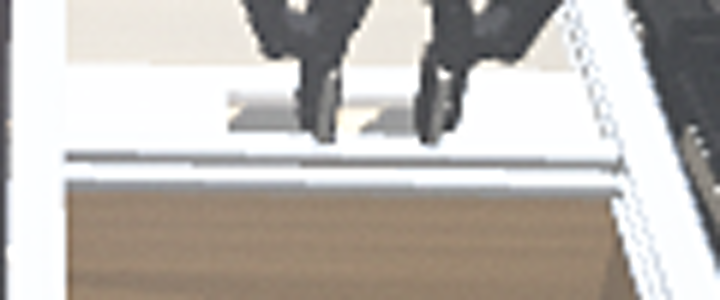

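View pics/top7.png

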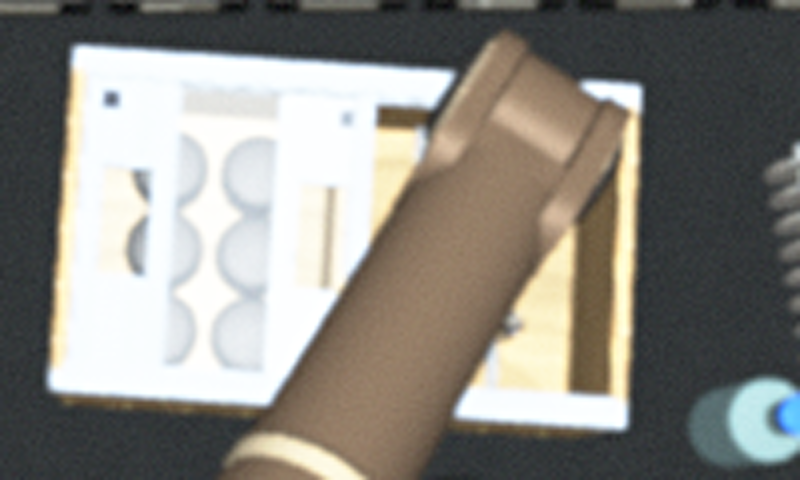

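```bash
python3 - <<'E'
from h import *
im=cv2.imread('pics/side7.png');cv2.imwrite('pics/side7r.png',cv2.resize(im[280:400,100:300],None,fx=4,fy=4,interpolation=cv2.INTER_CUBIC))
print(tocase(atz('side',*px(300,165,3,203,291),.147)),proj('side',loc(0,-.112,.147)))
print(need(loc(0,-.145,.2)))
E
```

```text
[-0.00204721 -0.08606973  0.147     ] [[369.44390953 269.68688724]]
[-8.25 -0.06  3.9 ]
```

View pics/side7r.png

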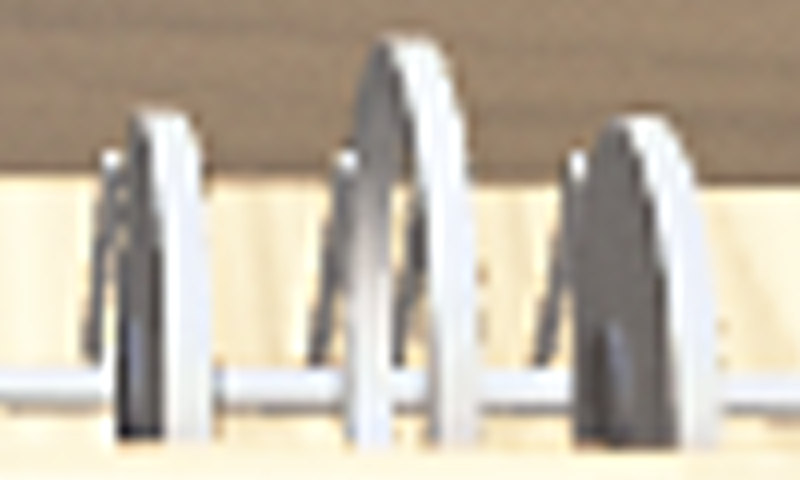

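```bash
python3 - <<'E'
from h import *
im=cv2.imread('pics/side7r.png');im=im.copy()
th=np.radians(np.arange(-150,151,8))
for x,c in ((-.005,(0,0,255)),(.005,(255,0,0))):
  for r in (.065,.053):
    for t in th:
      p=proj('side',loc(x,-.112+r*np.sin(t),.082+r*np.cos(t)))[0]
      q=((p-[300,165]+.5)*3-[100,280])*4
      cv2.circle(im,(int(q[0]),int(q[1])),3,c,-1)
cv2.imwrite('pics/side7s.png',im)
E
```

```text
(no output)
```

View pics/side7s.png

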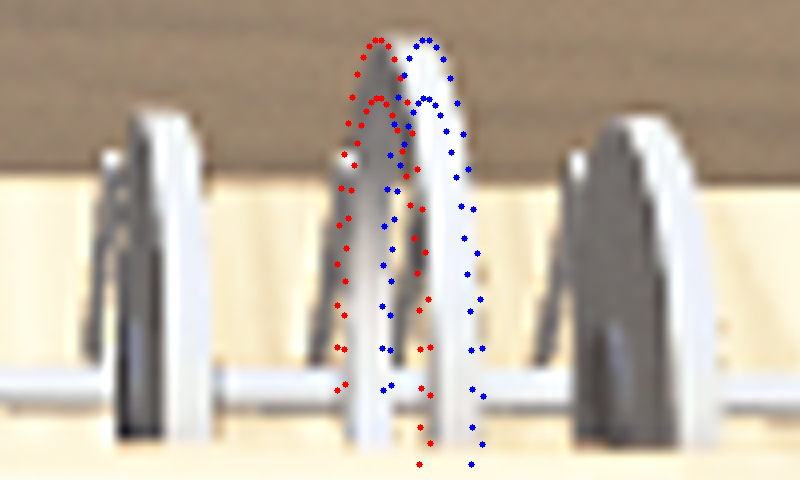

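>>> step_arm([
  [-4.1, 0, 0, -0.3, 0.62],
  [-4.1, 0, 0, 0, 0.62],
  [0, 0, 2.0, 0, 0.62],
  [0, 0, 2.0, 0, 0.62],
  [0, 0, 0, 0, 0.62],
])

```text
time_s: 14.92
tool_pos: [0.5443, -0.2793, 0.1979]
orientation: [0.731, 0.682, -0.001, -0.002]
wrist_force: [0.1, 0.2, 0.2]
finger_gap: 0.0326
```

```bash
python3 - <<'E'
from h import *
s=st(); print(tocase(s['tool_pos']),need(loc(0,-.145,.112)))
snap('side','side8',(300,165,460,355),3)
E
```

```text
t 14.925 p [ 0.5443 -0.2793  0.1979] F [0.1 0.2 0.2] gap 0.0326 q [-0.16  0.51  0.79  1.7  -0.4   1.1   0.69] 
 [[0.07, 0.998, -0.004], [0.998, -0.07, 0.002], [0.002, -0.004, -1.0]]
[ 0.00045658 -0.14373158  0.19788045] [-0.14 -0.01  8.59]
```

View pics/side8.png

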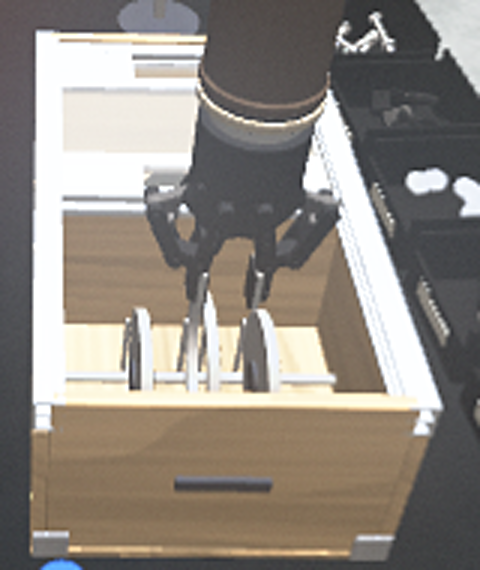

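>>> step_arm([
  [-0.1, 0, 1.5, 0.6, 0.62],
  [0, 0, 1.5, 0, 0.62],
  [0, 0, 1.5, 0, 0.62],
  [0, 0, 1.0, 0, 0.62],
  [0, 0, 0.5, 0, 0.62],
  [0, 0, 0, 0, 0.62],
])

```text
time_s: 15.72
tool_pos: [0.5448, -0.2822, 0.1401]
orientation: [0.735, 0.678, -0.0, -0.0]
wrist_force: [-0.3, -0.7, -0.2]
finger_gap: 0.0327
```

```bash
python3 - <<'E'
from h import *
s=st(); print(tocase(s['tool_pos']),need(loc(0,-.145,.112)))
snap('side','side9',(340,225,440,325),6)
E
```

```text
t 15.725 p [ 0.5448 -0.2822  0.1401] F [-0.3 -0.7 -0.2] gap 0.0327 q [-0.12  0.58  0.75  1.76 -0.46  0.99  0.73] 
 [[0.082, 0.997, -0.0], [0.997, -0.082, -0.0], [-0.0, -0.0, -1.0]]
[ 0.00121752 -0.14662373  0.14005525] [ 0.16 -0.12  2.81]
```

View pics/side9.png

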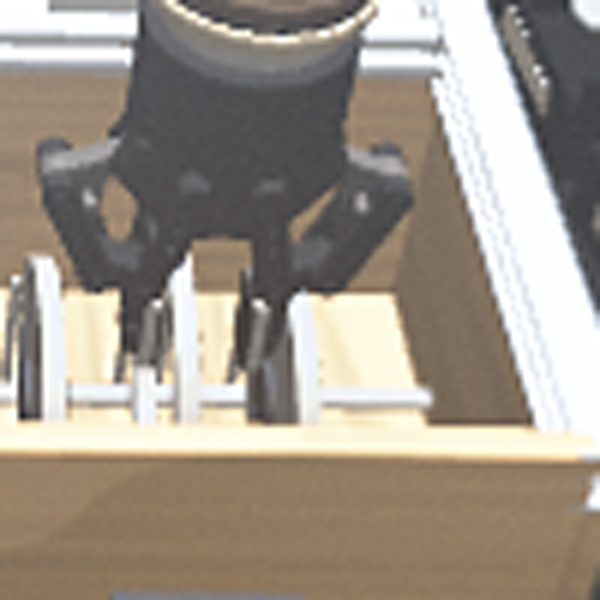

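>>> step_arm([
  [0.1, -0.1, 1.0, 0, 0.62],
  [0, 0, 1.0, 0, 0.62],
  [0, 0, 0.8, 0, 0.62],
  [0, 0, 0, 0, 0.62],
])

```text
time_s: 16.27
tool_pos: [0.5435, -0.2809, 0.1114]
orientation: [0.735, 0.678, -0.0, -0.001]
wrist_force: [-0.2, -0.2, 0.4]
finger_gap: 0.0323
```

```bash
python3 - <<'E'
from h import *
s=st(); print(tocase(s['tool_pos']))
snap('side','side10',(340,225,440,325),6)
E
```

```text
t 16.275 p [ 0.5435 -0.2809  0.1114] F [-0.2 -0.2  0.4] gap 0.0323 q [-0.11  0.61  0.73  1.78 -0.49  0.94  0.75] 
 [[0.082, 0.997, -0.001], [0.997, -0.082, 0.0], [0.0, -0.001, -1.0]]
[-0.00017467 -0.14536128  0.11136001]
```

View pics/side10.png

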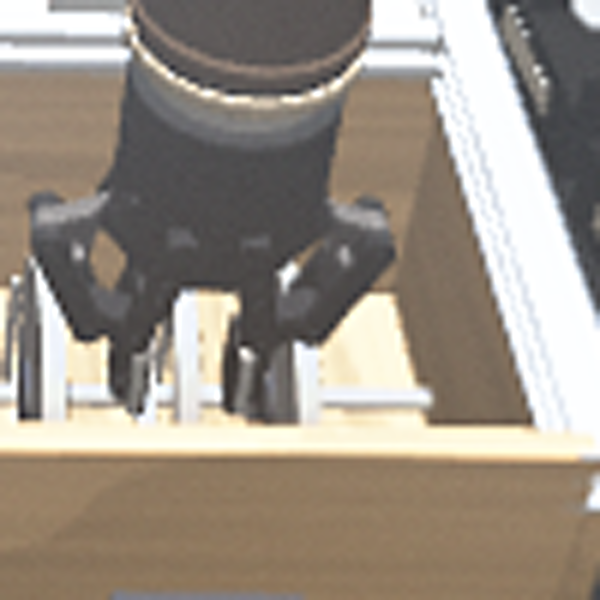

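>>> step_arm([
  [0, 0, 0, 0, 0.8],
  [0, 0, 0, 0, 0.9],
  [0, 0, 0, 0, 1],
  [0, 0, 0, 0, 1],
  [0, 0, 0, 0, 1],
  [0, 0, 0, 0, 1],
], newtons=80)

```text
time_s: 17.08
tool_pos: [0.5442, -0.2814, 0.1127]
orientation: [0.735, 0.678, 0.0, 0.0]
wrist_force: [-0.9, -1.3, 5.9]
finger_gap: 0.0083
```

```bash
python3 - <<'E'
from h import *
s=st(); print(tocase(s['tool_pos']))
E
```

```text
t 17.075 p [ 0.5442 -0.2814  0.1127] F [-0.9 -1.3  5.9] gap 0.0083 q [-0.11  0.61  0.73  1.78 -0.49  0.94  0.75] 
 [[0.082, 0.997, 0.001], [0.997, -0.082, -0.0], [-0.0, 0.001, -1.0]]
[ 0.0005295  -0.14579849  0.11265444]
```

>>> step_arm([
  [0, 0, -0.5, 0, 1],
  [0, 0, -1.0, 0, 1],
  [0, 0, -1.5, 0, 1],
  [0, 0, -1.5, 0, 1],
  [0, 0, 0, 0, 1],
])

```text
time_s: 17.7
tool_pos: [0.5447, -0.2816, 0.1591]
orientation: [0.735, 0.678, 0.001, 0.001]
wrist_force: [0.4, 0.3, -1.4]
finger_gap: 0.0083
```

```bash
python3 - <<'E'
from h import *
s=st(); print(tocase(s['tool_pos']))
snap('side','side11',(300,165,460,355),3)
E
```

```text
t 17.7 p [ 0.5447 -0.2816  0.1591] F [ 0.4  0.3 -1.4] gap 0.0083 q [-0.14  0.55  0.77  1.75 -0.44  1.02  0.71] 
 [[0.082, 0.997, 0.003], [0.997, -0.082, -0.001], [-0.001, 0.003, -1.0]]
[ 0.00106787 -0.14596274  0.15906523]
```

View pics/side11.png

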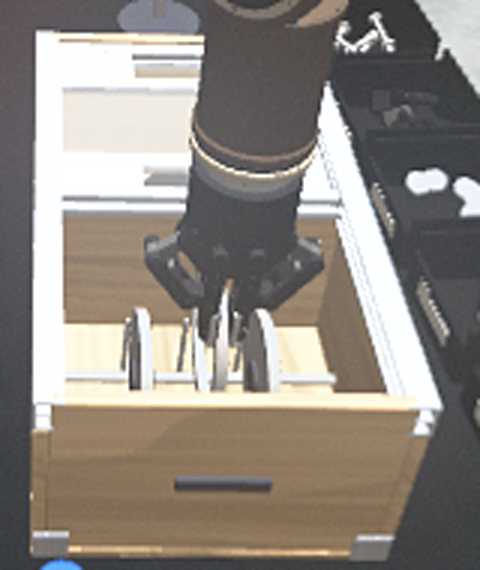

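>>> step_arm([
  [0, 0, -2.0, 0, 1],
  [0, 0, -2.0, 0, 1],
  [0, 0, -2.0, 0, 1],
  [0, 0, -2.0, 0, 1],
  [0, 0, -2.0, 0, 1],
  [0, 0, -2.0, 0, 1],
  [0, 0, -2.0, 0, 1],
  [0, 0, -2.0, 0, 1],
  [0, 0, -1.5, 0, 1],
  [0, 0, 0, 0, 1],
])

```text
time_s: 19.0
tool_pos: [0.5443, -0.2815, 0.3337]
orientation: [0.735, 0.678, 0.001, 0.001]
wrist_force: [0.4, -1.3, -1.5]
finger_gap: 0.0084
```

```bash
python3 - <<'E'
from h import *
s=st(); print(tocase(s['tool_pos']))
a=snap('side','side12',(300,105,460,295),3)
save(a,'side12b',(330,160,430,260),6)
E
```

```text
t 19.0 p [ 0.5443 -0.2815  0.3337] F [ 0.4 -1.3 -1.5] gap 0.0084 q [-0.2   0.41  0.87  1.52 -0.31  1.36  0.61] 
 [[0.082, 0.997, 0.002], [0.997, -0.082, -0.001], [-0.001, 0.002, -1.0]]
[ 0.00062493 -0.14593723  0.33374973]
```

View pics/side12b.png

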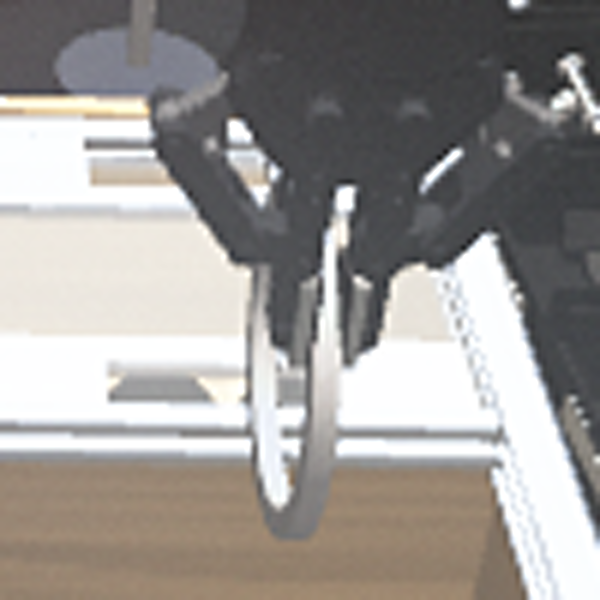

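```bash
cat >> h.py <<'E'
def ringpts(c,Mx,rs=(.065,.053),xs=(-.005,.005)):
    # c center, Mx 3x3 with axis first col
    th=np.radians(np.arange(0,360,8));o=[]
    for x in xs:
        for r in rs:
            for t in th: o.append(c+Mx@np.array([x,r*np.sin(t),r*np.cos(t)]))
    return np.array(o)
def toolring(off,yaw=0,lean=0):
    s=robot.read_state();M=R.from_quat(s['orientation']).as_matrix()
    B=np.stack([M[:,1],M[:,0]*1,-M[:,2]],1) # ring x=tool y ; ring y=tool x ; z=-tool z
    B=B@R.from_euler('zy',[yaw,lean],degrees=True).as_matrix()
    return np.array(s['tool_pos'])+M@np.array(off),B
E
python3 - <<'E'
from h import *
print(toolring((0,0,0))[1])
c,B=toolring((.034,0,.0307)); P=ringpts(c,B)
im=snap('side','side12c',(330,160,430,260),6,proj('side',P))
im=snap('top','top12',(330,110,480,230),5,proj('top',P))
E
```

```text
[[ 9.96656934e-01  8.16975101e-02 -6.87892373e-04]
 [-8.16975073e-02  9.96657171e-01  3.21564894e-05]
 [ 6.88219971e-04  2.41501041e-05  9.99999763e-01]]
```

View pics/side12c.png

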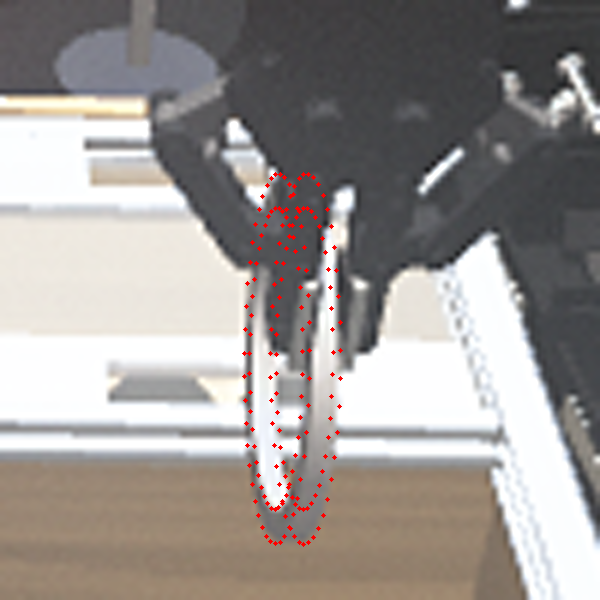

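View pics/top12.png

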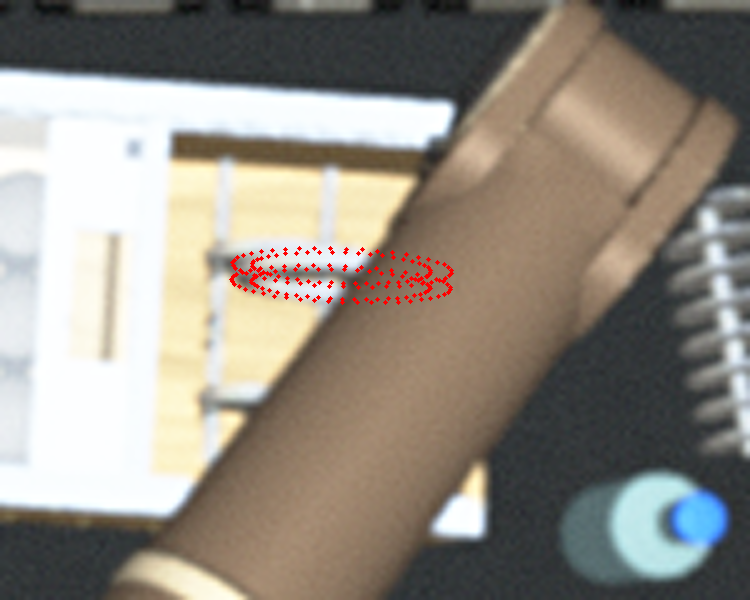

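```bash
cat >> h.py <<'E'
def ringhyp(yaw,lean,rot=0,g=(0,0,-.0167)):
    # grip-point offset g in tool frame rel. grasp ; ring grip point local (0,-.034,.0480)
    s=robot.read_state();M=R.from_quat(s['orientation']).as_matrix()
    _,B=toolring((0,0,0),yaw,lean)
    gp=np.array(s['tool_pos'])+M@np.array(g)
    return gp-B@np.array([0,-.034,.0475]),B
E
python3 - <<'E'
from h import *
im=capture('side')[:,:,::-1].copy()
tiles=[]
for yaw in (-3,0,3):
  row=[]
  for lean in (3,6,9):
    c,B=ringhyp(yaw,lean)
    save(im,'tmp',(350,180,400,255),5,proj('side',ringpts(c,B)))
    row.append(cv2.imread('pics/tmp.png')[:, :])
  tiles.append(np.hstack(row))
t=np.vstack(tiles);cv2.imwrite('pics/t13.png',cv2.resize(t,(400,600)) if 0 else t[:, :]); print(t.shape)
cv2.imwrite('pics/t13.png',np.hstack([cv2.resize(x,None,fx=1,fy=1) for x in [tiles[1]]]))
E
```

```text
(1125, 750, 3)
```

View pics/t13.png

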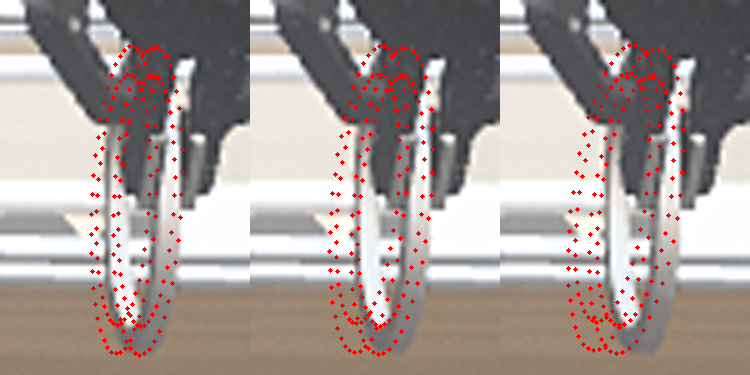

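```bash
python3 - <<'E'
from h import *
im=cv2.imread('pics/side12.png')  # 3x from (300,105)
im=capture('side')[:,:,::-1].copy();np.save('s12.npy',im)
save(im,'side12z',(362,183,397,253),11)
E
```

```text
(no output)
```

View pics/side12z.png

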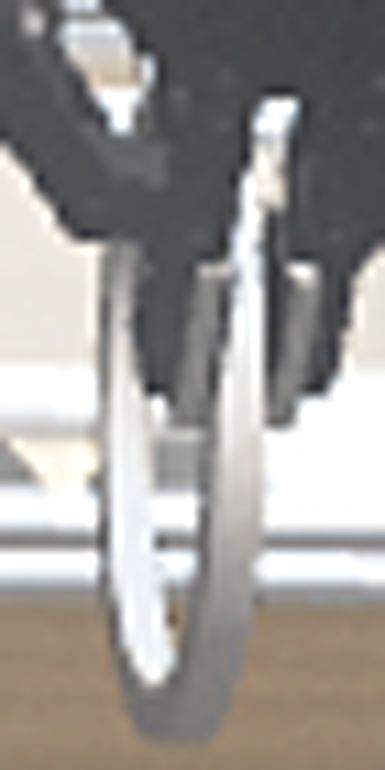

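```bash
cat > fit.py <<'E'
from h import *
from scipy.optimize import least_squares
pts=np.array([px(362,183,11,*p) for p in [(103,260),(101,330),(102,400),(104,520),(110,590),(118,640),(128,690),(142,722),(180,744),(213,733),(228,690),(242,650),(252,600),(259,560),(264,500),(266,440)]])
c0,_=toolring((.034,0,.0307))
def hyp(p):
    _,B=toolring((0,0,0),p[3],p[4]); return c0+p[:3]/1000,B
def res(p):
    c,B=hyp(p);P=ringpts(c,B,rs=(.065,))
    h=cv2.convexHull(proj('side',P).astype(np.float32))
    d=[cv2.pointPolygonTest(h,(float(a),float(b)),True)*3 for a,b in pts]
    s=robot.read_state();M=R.from_quat(s['orientation']).as_matrix()
    # grip: plane of ring passes through the grasp point (x_ring of grasp pt =0), priors
    gp=np.array(s['tool_pos'])+M@np.array([0,0,-.015]);gl=B.T@(gp-c)
    return d+[gl[0]*1000/1.0,p[0]/3,p[1]/3,p[2]/3,p[3]/4,p[4]/4]
for y0 in(-4,0,4):
    r=least_squares(res,[0,0,0,y0,1],diff_step=1e-3,x_scale=[1,1,1,1,1]);print(np.round(r.x,2),r.cost,np.round(np.array(r.fun),1))
im=np.load('s12.npy');c,B=hyp(r.x);save(im,'side12f',(362,183,397,253),8,proj('side',ringpts(c,B)))
E
python3 fit.py
```

```text
[ 0.73  1.66  0.86 -0.61 -0.92] 5.952446336227406 [-0.9 -0.4  0.3  0.   0.2  0.5  0.5  1.1 -1.7  0.4  1.9  0.8  0.2 -0.5
 -0.6 -0.5  0.5  0.2  0.6  0.3 -0.2 -0.2]
[ 0. -0. -0.  0.  0.] 33.10739996397695 [ 0.7  1.6  2.5  2.4  2.6  3.   2.9  3.5  0.9  1.6  2.7  1.5  1.1  0.5
  0.5  0.7 -0.   0.  -0.  -0.   0.   0. ]
[ 0.76  1.76  0.79 -0.61 -0.93] 5.952818775209858 [-0.8 -0.4  0.3  0.   0.1  0.5  0.5  1.1 -1.8  0.4  1.9  0.8  0.2 -0.5
 -0.6 -0.5  0.5  0.3  0.6  0.3 -0.2 -0.2]
```

View pics/side12f.png

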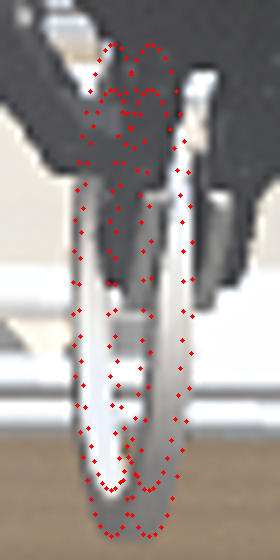

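>>> step_arm([
  [2.5, -0.6, 0, 0, 1],
  [4.0, -1.0, 0, 0, 1],
  [4.0, -1.0, 0, 0, 1],
  [4.0, -1.0, 0, 0, 1],
  [4.0, -1.0, 0, 0, 1],
  [4.0, -1.0, 0, 0, 1],
  [4.0, -1.0, 0, 0, 1],
  [4.0, -1.0, 0, 0, 1],
  [4.0, -1.0, 0, 0, 1],
  [4.0, -1.0, 0, 0, 1],
])

```text
time_s: 20.5
tool_pos: [0.4791, 0.1117, 0.332]
orientation: [0.735, 0.678, -0.0, -0.0]
wrist_force: [0.5, 0.0, -1.9]
finger_gap: 0.0084
```

>>> step_arm([
  [4.0, -1.0, 0, 0, 1],
  [4.0, -1.0, 0, 0, 1],
  [4.0, -1.0, 0, 0, 1],
  [4.0, -1.0, 0, -1.7, 1],
  [4.0, -1.0, 0, -1.5, 1],
  [3.0, -1.0, 0, -1.5, 1],
  [1.0, -0.3, 0, 0, 1],
  [0, 0, 0, 0, 1],
  [0, 0, 0, 0, 1],
])

```text
time_s: 21.62
tool_pos: [0.4336, 0.3524, 0.3325]
orientation: [0.708, 0.706, 0.0, 0.0]
wrist_force: [-0.7, -0.0, -2.2]
finger_gap: 0.0085
```

```bash
python3 - <<'E'
from h import *
s=st(); print(need((.44,.3635,.252)))
c,B=toolring((.0355,0,.030));print(c)
P=ringpts(c,B)
snap('side','side14',(280,70,400,190),5,proj('side',P));snap('top','top14',(130,110,250,230),5,proj('top',P))
E
```

```text
t 21.625 p [0.4336 0.3524 0.3325] F [-0.7 -0.  -2.2] gap 0.0085 q [-1.22  0.24  0.56  1.64 -0.13  1.3  -0.64] 
 [[0.002, 1.0, 0.0], [1.0, -0.002, -0.0], [-0.0, 0.0, -1.0]]
[1.12 0.63 8.05]
[0.43369451 0.3878758  0.30249243]
```

View pics/side14.png

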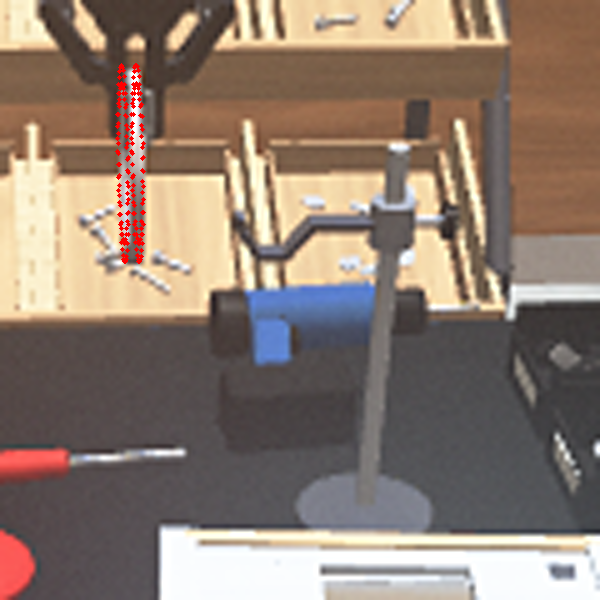

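View pics/top14.png

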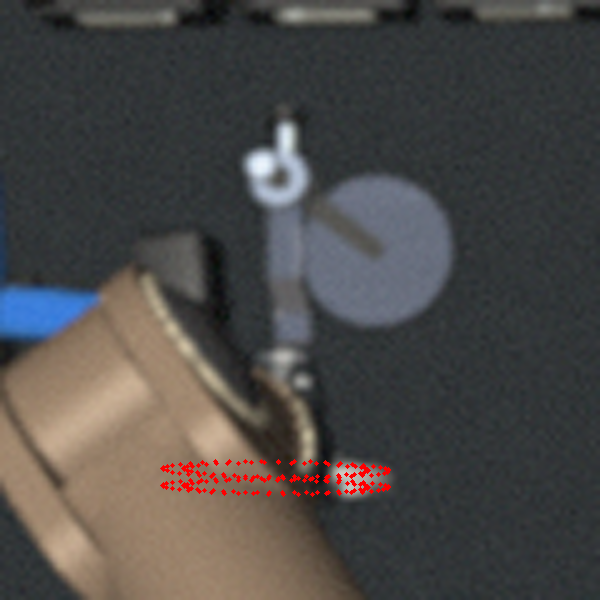

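>>> step_arm([
  [0.6, 0, 2.0, 0, 1],
  [0.5, 0, 2.0, 0, 1],
  [0, 0, 2.0, 0, 1],
  [0, 0, 1.5, 0, 1],
  [0, 0, 0.5, 0, 1],
  [0, 0, 0, 0, 1],
  [0, 0, 0, 0, 1],
])

```text
time_s: 22.6
tool_pos: [0.4332, 0.3651, 0.253]
orientation: [0.707, 0.707, 0.001, -0.0]
wrist_force: [-0.1, -0.3, -1.9]
finger_gap: 0.0084
```

```bash
python3 - <<'E'
from h import *
s=st(); print(need((.536,.3635,.252)))
c,B=toolring((.0355,0,.030));print(c)
P=ringpts(c,B)
snap('side','side15',(280,70,400,190),5,proj('side',P))
E
```

```text
t 22.6 p [0.4332 0.3651 0.253 ] F [-0.1 -0.3 -1.9] gap 0.0084 q [-1.2   0.31  0.54  1.74 -0.17  1.13 -0.62] 
 [[-0.0, 1.0, 0.001], [1.0, 0.0, 0.001], [0.001, 0.001, -1.0]]
[-0.16 10.28  0.11]
[0.43320121 0.40062545 0.22304742]
```

View pics/side15.png

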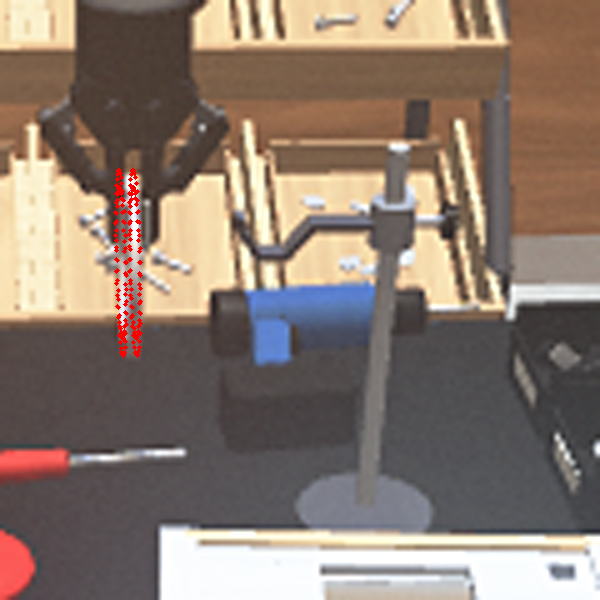

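>>> step_arm([
  [-0.1, 1.5, 0, 0, 1],
  [0, 1.5, 0, 0, 1],
  [0, 1.5, 0, 0, 1],
  [0, 1.0, 0, 0, 1],
  [0, 1.0, 0, 0, 1],
  [0, 0, 0, 0, 1],
])

```text
time_s: 23.4
tool_pos: [0.4985, 0.3636, 0.2521]
orientation: [0.707, 0.707, -0.0, 0.0]
wrist_force: [-0.3, 0.2, -0.7]
finger_gap: 0.0084
```

```bash
python3 - <<'E'
from h import *
s=st(); print(need((.536,.3635,.252)))
snap('side','side16',(280,70,400,190),5)
snap('top','top16',(150,120,230,200),7)
E
```

```text
t 23.4 p [0.4985 0.3636 0.2521] F [-0.3  0.2 -0.7] gap 0.0084 q [-1.1   0.41  0.54  1.62 -0.22  1.18 -0.51] 
 [[0.001, 1.0, 0.0], [1.0, -0.001, -0.0], [-0.0, 0.0, -1.0]]
[-0.01  3.75  0.01]
```

View pics/side16.png

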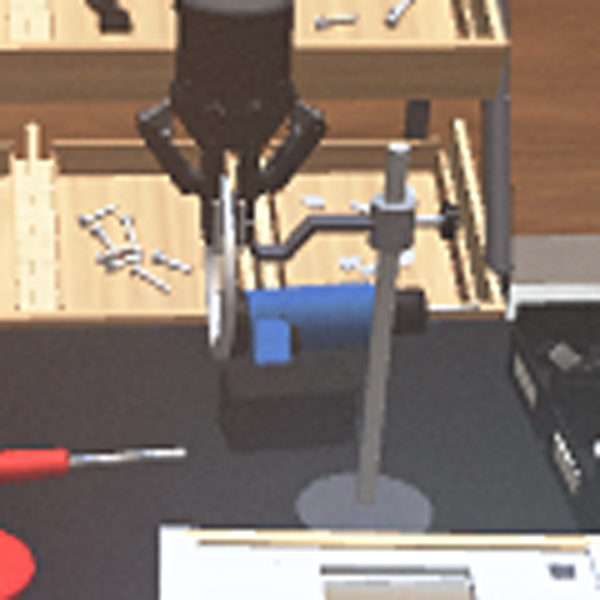

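View pics/top16.png

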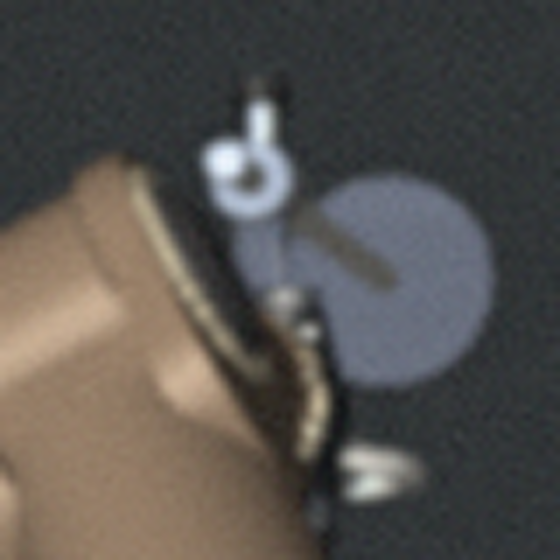

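>>> step_arm([
  [0, 0.8, 0, 0, 1],
  [0, 0.7, 0, 0, 1],
  [0, 0, 0, 0, 1],
])

```text
time_s: 23.88
tool_pos: [0.5135, 0.3637, 0.2523]
orientation: [0.707, 0.707, 0.0, 0.0]
wrist_force: [-0.3, 0.2, -0.9]
finger_gap: 0.0085
```

>>> step_arm([
  [0, 0.8, 0, 0, 1],
  [0, 0.8, 0, 0, 1],
  [0, 0.6, 0, 0, 1],
  [0, 0, 0, 0, 1],
])

```text
time_s: 24.38
tool_pos: [0.5354, 0.3636, 0.2521]
orientation: [0.707, 0.707, -0.0, 0.0]
wrist_force: [-0.0, -0.4, -1.5]
finger_gap: 0.0081
```

```bash
python3 - <<'E'
from h import *
s=st(); print(need((.536,.3635,.206)))
c,B=toolring((.0355,0,.030));print(c)
im=snap('side','side17',(310,80,390,160),7)
save(im,'side17o',(310,80,390,160),7,proj('side',ringpts(c,B)))
E
```

```text
t 24.375 p [0.5354 0.3636 0.2521] F [-0.  -0.4 -1.5] gap 0.0081 q [-1.04  0.47  0.54  1.54 -0.25  1.2  -0.46] 
 [[0.001, 1.0, 0.0], [1.0, -0.001, -0.0], [-0.0, 0.0, -1.0]]
[-0.01  0.06  4.61]
[0.5354215  0.39910556 0.22212086]
```

View pics/side17.png

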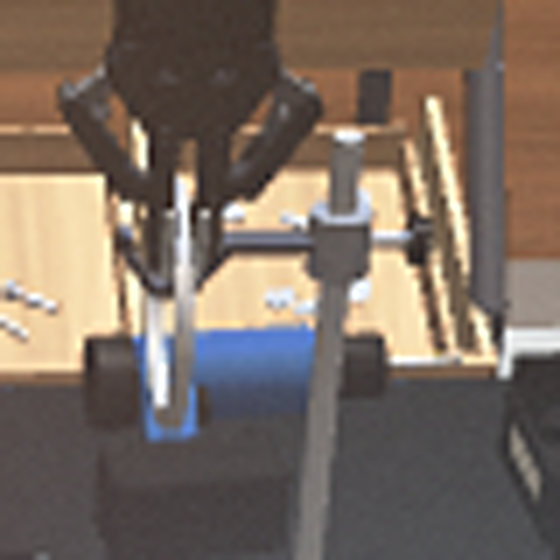

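>>> step_arm([
  [0, 0, 1.0, 0, 1],
  [0, 0, 1.0, 0, 1],
  [0, 0, 0.8, 0, 1],
  [0, 0, 0.6, 0, 1],
  [0, 0, 0, 0, 1],
])

```text
time_s: 25.05
tool_pos: [0.5345, 0.3639, 0.2177]
orientation: [0.707, 0.707, -0.0, -0.0]
wrist_force: [-0.3, 0.4, -2.0]
finger_gap: 0.0083
```

>>> step_arm([
  [0, 0, 0.3, 0, 1],
  [0, 0, 0.2, 0, 1],
  [0, 0, 0, 0, 1],
])

```text
time_s: 25.42
tool_pos: [0.5349, 0.364, 0.2133]
orientation: [0.707, 0.707, 0.0, 0.0]
wrist_force: [-0.1, -0.4, -1.0]
finger_gap: 0.0084
```

>>> step_arm([
  [0, 0, 0.2, 0, 1],
  [0, 0, 0.1, 0, 1],
  [0, 0, 0, 0, 1],
])

```text
time_s: 25.8
tool_pos: [0.5351, 0.3642, 0.2127]
orientation: [0.707, 0.707, 0.001, -0.0]
wrist_force: [-5.3, -3.2, 12.7]
finger_gap: 0.0082
```

```bash
python3 - <<'E'
from h import *
s=st()
c,B=toolring((.0355,0,.030));print(c)
im=snap('side','side18',(315,85,365,155),8)
save(im,'side18o',(315,85,365,155),8,proj('side',ringpts(c,B)))
a=cv2.imread('pics/side18.png');b=cv2.imread('pics/side18o.png');cv2.imwrite('pics/side18.png',np.hstack([a,b]))
snap('top','top18',(150,120,230,200),7)
E
```

```text
t 25.8 p [0.5351 0.3642 0.2127] F [-5.3 -3.2 12.7] gap 0.0082 q [-1.03  0.5   0.53  1.59 -0.27  1.13 -0.44] 
 [[-0.0, 1.0, 0.001], [1.0, 0.0, 0.002], [0.002, 0.001, -1.0]]
[0.5351599  0.3997319  0.18273238]
```

View pics/side18.png

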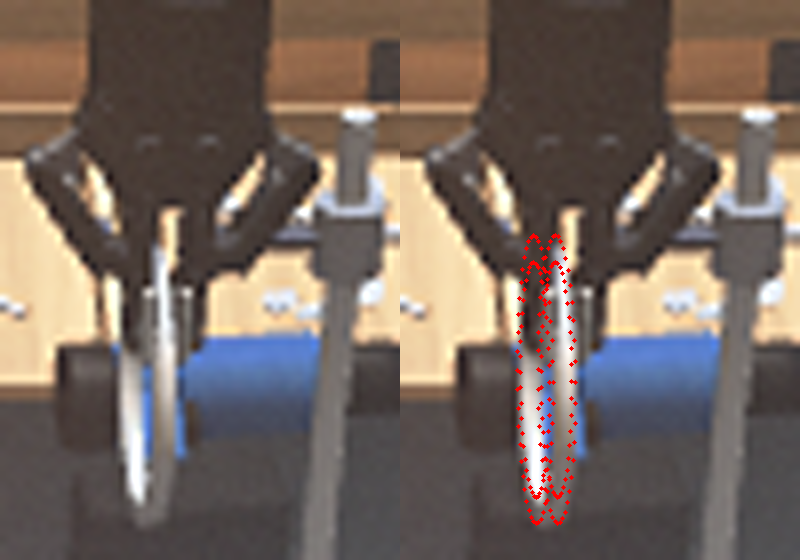

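View pics/top18.png

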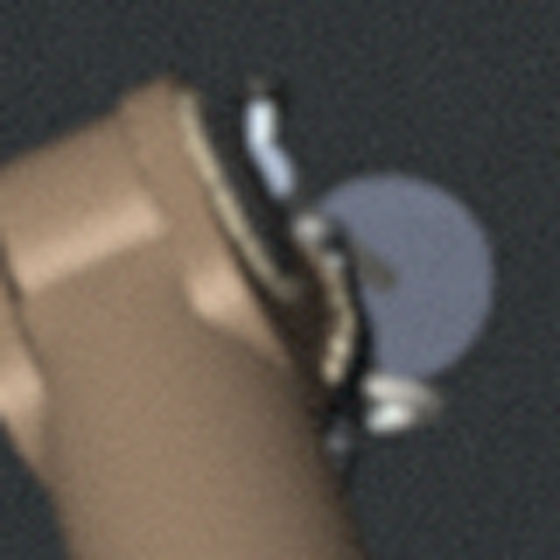

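>>> step_arm([
  [0, 0, -0.1, 0, 1],
  [0, 0, -0.1, 0, 1],
  [0, 0, 0, 0, 1],
])

```text
time_s: 26.28
tool_pos: [0.535, 0.3641, 0.2129]
orientation: [0.707, 0.707, 0.0, -0.0]
wrist_force: [-2.7, -1.1, 5.9]
finger_gap: 0.0084
```

>>> step_arm([
  [0, 0, 0, 0, 0.88],
  [0, 0, 0, 0, 0.84],
  [0, 0, 0, 0, 0.8],
  [0, 0, 0, 0, 0.75],
  [0, 0, 0, 0, 0.7],
  [0, 0, 0, 0, 0.65],
  [0, 0, 0, 0, 0.65],
  [0, 0, 0, 0, 0.65],
])

```text
time_s: 27.28
tool_pos: [0.5348, 0.364, 0.2123]
orientation: [0.707, 0.707, 0.0, 0.0]
wrist_force: [0.4, 0.0, -0.1]
finger_gap: 0.0299
```

```bash
python3 - <<'E'
from h import *
s=st()
im=snap('side','side19',(315,85,365,155),8)
E
```

```text
t 27.275 p [0.5348 0.364  0.2123] F [ 0.4  0.  -0.1] gap 0.0299 q [-1.03  0.5   0.53  1.59 -0.27  1.13 -0.44] 
 [[-0.0, 1.0, 0.0], [1.0, 0.0, 0.0], [0.0, 0.0, -1.0]]
```

View pics/side19.png

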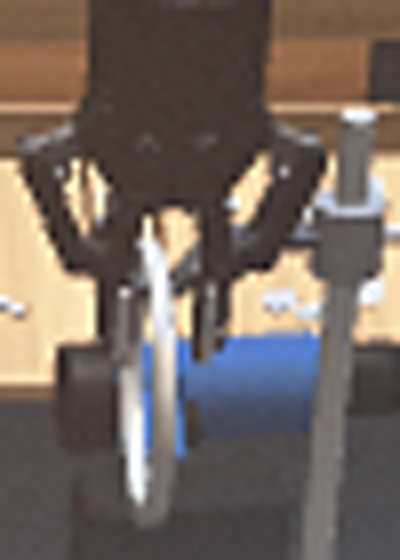

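>>> step_arm([
  [0, 0, 0, 0, 0.6],
  [0, 0, 0, 0, 0.6],
  [0, 0, 0, 0, 0.6],
  [0, 0, 0, 0, 0.6],
])

```text
time_s: 27.82
tool_pos: [0.5348, 0.364, 0.2123]
orientation: [0.707, 0.707, 0.0, -0.0]
wrist_force: [0.0, -0.2, 0.6]
finger_gap: 0.0342
```

```bash
python3 - <<'E'
from h import *
s=st()
im=snap('side','side20',(322,95,352,155),13)
E
```

```text
t 27.825 p [0.5348 0.364  0.2123] F [ 0.  -0.2  0.6] gap 0.0342 q [-1.03  0.5   0.53  1.59 -0.27  1.13 -0.44] 
 [[-0.0, 1.0, 0.0], [1.0, 0.0, 0.0], [0.0, 0.0, -1.0]]
```

View pics/side20.png

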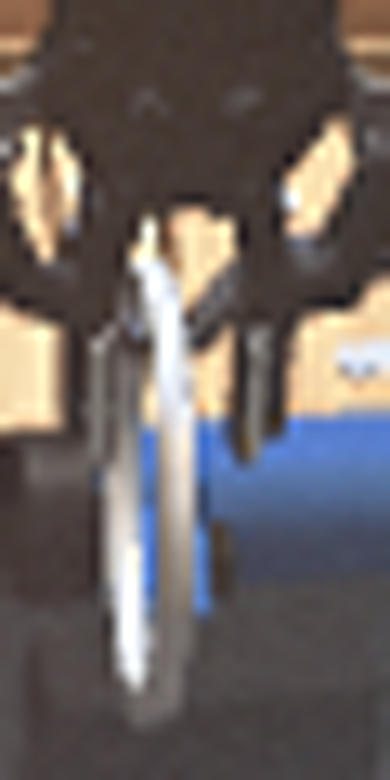

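```bash
python3 - <<'E'
from h import *
im=snap('side','tmp',(322,95,352,155),9)
t=[]
for yaw,lean in ((0,0),(0,-3),(3,0),(-3,0)):
    B=R.from_euler('zy',[yaw,lean],degrees=True).as_matrix()
    save(im,'tmp',(322,95,352,155),6.5,proj('side',ringpts(np.array([.534,.3995,.182]),B)));t.append(cv2.imread('pics/tmp.png'))
cv2.imwrite('pics/side20o.png',np.hstack(t))
E
```

```text
(no output)
```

View pics/side20o.png

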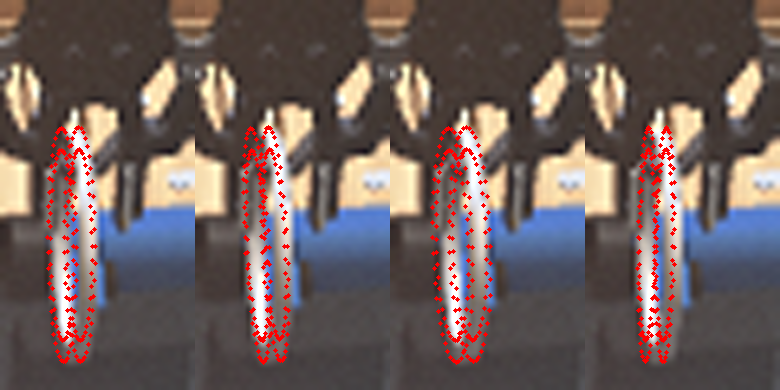

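>>> step_arm([
  [0, 0, -0.5, 0, 0.6],
  [0, 0, -0.7, 0, 0.6],
  [0, 0, -1.0, 0, 0.6],
  [0, 0, -1.5, 0, 0.6],
  [0, 0, -2.0, 0, 0.6],
  [0, 0, -2.5, 0, 0.6],
  [0, 0, -3.0, 0, 0.6],
  [0, 0, -3.0, 0, 0.6],
])

```text
time_s: 28.92
tool_pos: [0.5348, 0.3638, 0.3564]
orientation: [0.707, 0.707, 0.0, 0.0]
wrist_force: [0.7, 0.7, -0.4]
finger_gap: 0.0342
```

>>> step_arm([
  [-2.0, -2.0, 0, 0, 0.6],
  [-3.0, -3.0, 0, 0, 0.6],
  [-4.0, -3.0, 0, 0, 0.6],
  [-4.0, -3.0, 0, 0, 0.6],
  [-4.0, -2.0, 0, 0, 0.6],
  [0, 0, 0, 0, 0.6],
  [0, 0, 0, 0, 0.6],
  [0, 0, 0, 0, 0.6],
])

```text
time_s: 29.92
tool_pos: [0.4052, 0.1949, 0.3544]
orientation: [0.707, 0.708, 0.0, 0.0]
wrist_force: [0.7, -0.4, 0.2]
finger_gap: 0.0339
```

```bash
python3 - <<'E'
from h import *
s=st()
im=snap('side','side21');save(im,'side21c',(310,80,390,160),7)
im=snap('top','top21');save(im,'top21c',(150,110,250,210),6)
E
```

```text
t 29.925 p [0.4052 0.1949 0.3544] F [ 0.7 -0.4  0.2] gap 0.0339 q [-1.14 -0.02  0.59  1.84  0.01  1.32 -0.56] 
 [[-0.001, 1.0, 0.0], [1.0, 0.001, -0.0], [-0.0, 0.0, -1.0]]
```

View pics/side21.png

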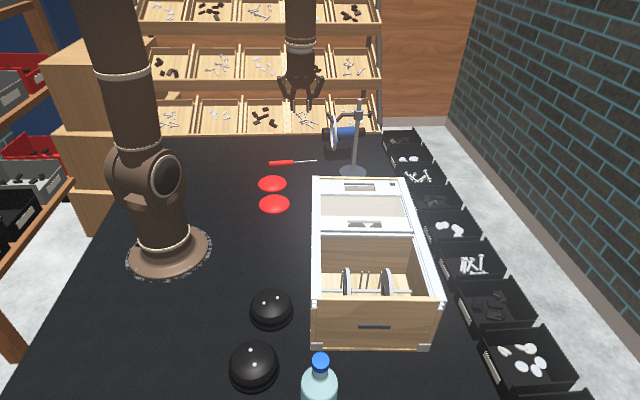

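View pics/side21c.png

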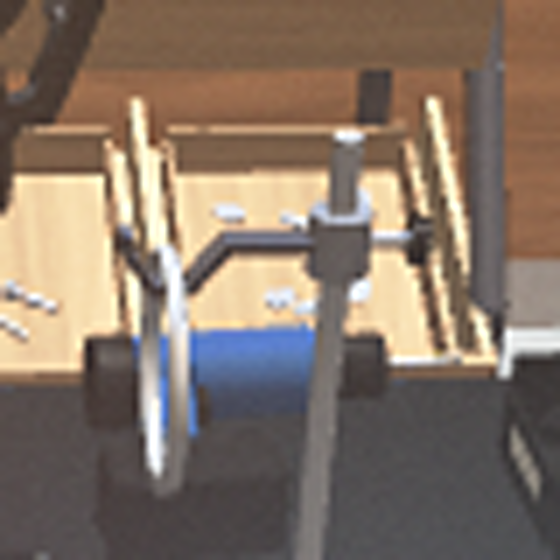

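View pics/top21c.png

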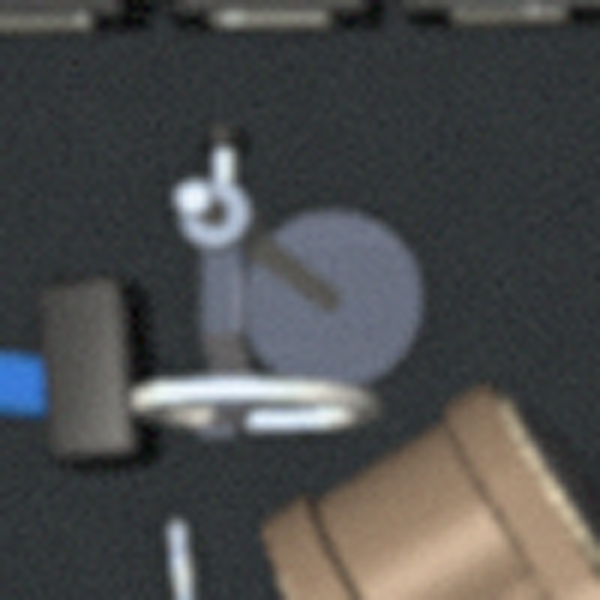

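View pics/top21.png

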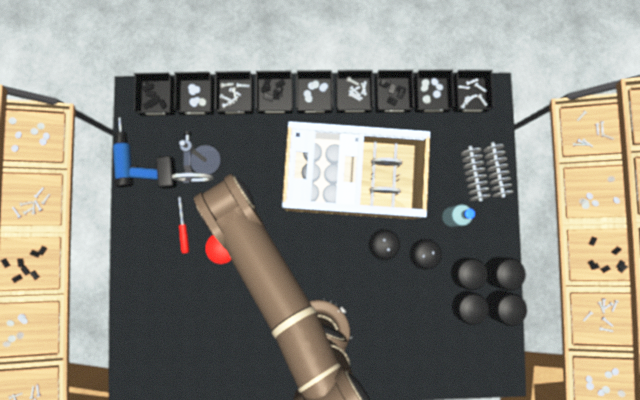

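>>> step_arm([
  [0, 0, 0, 0, 0.6],
  [0, 0, 0, 0, 0.6],
  [0, 0, 0, 0, 0.6],
  [0, 0, 0, 0, 0.6],
  [0, 0, 0, 0, 0.6],
  [0, 0, 0, 0, 0.6],
  [0, 0, 0, 0, 0.6],
  [0, 0, 0, 0, 0.6],
])

```text
time_s: 31.02
tool_pos: [0.4048, 0.1939, 0.3543]
orientation: [0.707, 0.707, 0.0, -0.0]
wrist_force: [0.1, 0.5, -0.4]
finger_gap: 0.0345
```

```bash
python3 - <<'E'
from h import *
im=snap('side','side22');a=cv2.imread('pics/side21.png')
d=cv2.absdiff(im,a).max(2);print('hook diff',d[100:160,315:350].max(),d.max())
save(im,'side22c',(300,165,460,355),3)
E
```

```text
hook diff 46 121
```

View pics/side22c.png

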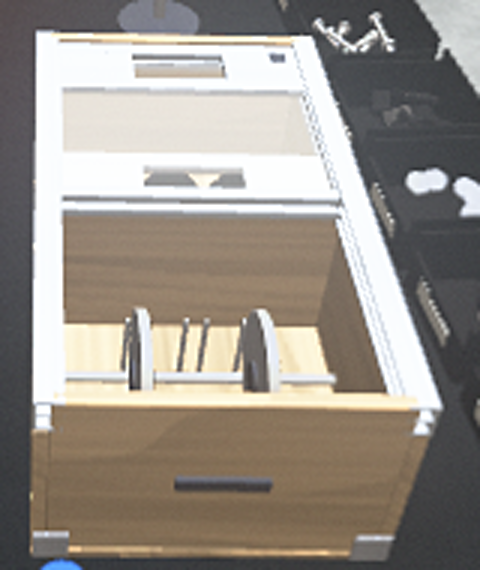

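```bash
python3 - <<'E'
from h import *
ims=[capture('side').astype(float) for _ in range(6)]
ref=cv2.imread('pics/side21.png')[:,:,::-1].astype(float);b=cv2.imread('pics/side22.png')[:,:,::-1].astype(float)
S=np.s_[100:160,325:345]
for i,x in enumerate(ims): print(np.abs(x-ims[0])[S].mean(),np.abs(x-ref)[S].mean(),np.abs(x-b)[S].mean())
save(np.array(ims[-1][:,:,::-1],np.uint8),'side23',(310,80,390,160),7)
E
```

```text
0.0 1.4330555555555555 1.4097222222222223
1.4561111111111111 1.4291666666666667 1.4075
1.3930555555555555 1.4094444444444445 1.3922222222222222
1.396388888888889 1.393888888888889 1.3727777777777779
1.4244444444444444 1.3580555555555556 1.4441666666666666
1.3733333333333333 1.396388888888889 1.4219444444444445
```

View pics/side23.png

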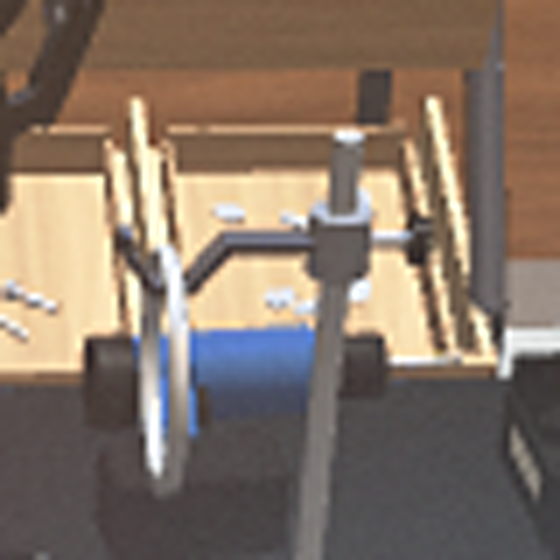

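Only image noise remains, so the ring is still on the seat.

```bash
python3 -c "
from cell import robot
print(robot.close_job())"
```

```text
the job is handed in; nothing more can be done
None
```

The job is handed in at about 31.4 s of the 72 s allowed: the lower door is home under the upper door, and the ring hangs on the J-hook by itself.

- **Door:** I slid it most of the way by the hand hole, staying short of the upper door. I then pushed on its outer edge until it stopped against the hard stop, with a force of at most about 9 N. In the last pictures the upper door is still shut and the case is open.
- **Ring:** I gripped the rim off to one side, lifted the ring out, took it over the hook's tip and lowered it onto the seat. Pictures taken before and after a wait of more than 1 s differ only by noise, so the ring is at rest. The gripper is well clear of everything.
- **Other things:** The backplates, flask, domes and screwdriver look undisturbed. The arm hid one red lens in the last top picture, but both show in the side picture.

**Checks that disagreed:** The ring touched the seat about 6 mm higher than my picture estimate (0.236 m against 0.230 m), though still within the range given. It also met the seat with some sideways force, about 5 N. In the final pictures the ring sits between the tip and the arm of the hook.

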